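# Hang the tea sample pan in the low drying cabinet

## Task

Pick up the tea sample pan by its cork grip and hang its wire bail on the hook deep inside the low drying cabinet, raising the bail end to get over the hook's upturned tip without the yellow guard striking the roof. Go gently: feel for the hook, never press the pan or the gripper on the cabinet with more than about 5 N, and let the hook take the weight before you let go. Leave the pan hanging level and still, and the cakes, tin, jar, cup and brush undisturbed.

Things in the scene. Friction and masses are not known exactly. Their poses are not given: they have to be found in the camera images.
- cabinet: Low teal drying cabinet, fixed, 220 x 220 mm, 252 mm high. Origin on the table under its middle; +x inward to its back, -x its open front, z up. Plinth 40 mm high. Clear flat roof and front beam: underside at z = 242 mm. Clear back pane: inner face at x = +115 mm. Front posts leave 196 mm free in y. Inside, at y = 0, is one red steel hook of 8 mm bar that points to the front.
- hook_zone (a point): Point in the cabinet's axes at its x = 0, y = 0, z = 187 mm, on the hook's upright tip. A level shank comes from the back and ends in this tip (x = -4 to +4 mm), which rises 26 mm over the shank's upper side. The hook's height is adjustable and NOT reported: shank's upper side anywhere from 9 mm below to 9 mm above this point. Rigid. The bail rests on the shank behind the tip, x = 7 to 60 mm.
- roof_edge (a point): Middle of the lower front edge of the cabinet's roof beam, at x = -95 mm, z = 242 mm of the cabinet, whose axes it has. From here inward the whole roof is at this height.
- pan_grip (a point): Centre of the cork grip of the loose sample pan: a block 56 mm along the handle, 14 mm wide, 26 mm high, its centre 40 mm above the pan's underside (and the table at the start). Axes of the pan: x along the handle from grip to pan, z up when upright. The pan weighs 0.14 to 0.22 kg, its balance point is below the bail, from which it hangs level.
- pan_eye (a point): Underside of the apex of the pan's upright wire bail, the point that rests on the hook; axes of the pan. It lies (+205, 0, +60) mm from the grip centre, 100 mm above the pan's underside. Bail: 6 mm wire in the plane x = 0, an inverted V that centres itself, sides falling at 45 degrees to 31 mm either side, then straight down. Round pan: x = -27 to +45 mm, z = -100 to -84 mm from here.
- guard_top (a point): Middle of the top edge of the pan's yellow upright guard plate, 56 mm wide, 3 mm thick; axes of the pan. It lies (-80, 0, +40) mm from the eye, so that it is the pan's highest part when level and drops when the bail end is raised. Below it runs the handle, an 8 mm rod 60 mm lower than the eye.
- cake1_c (a point): Centre of a loose dark tea cake, disc 90 mm wide, 18 mm high (bystander)
- cake2_c (a point): Centre of another such tea cake (bystander)
- tin_c (a point): Centre of a loose green tin, 60 mm wide, 90 mm high (bystander)
- jar_c (a point): Centre of a loose amber jar, 64 mm wide, 100 mm high (bystander)
- cup_c (a point): Centre of a loose white cup, 72 mm wide, 60 mm high (bystander)
- brush_grip (a point): Grip of a loose hand brush lying on the table (bystander)

How it is judged:
On the way:
1. the bail rests on the hook behind its tip and the hook bears the pan's weight while the gripper still holds it (x of pan_eye in the frame of cabinet between 0.002 and 0.075 m and y of pan_eye in the frame of cabinet between -0.012 and 0.012 m and z of pan_eye in the frame of cabinet between 0.172 and 0.202 m and contact force between pan and cabinet above 1 N and contact force between the fingers and pan above 1 N), for 0.2 s.
At the end, for the whole second after the job is handed in: The pan hangs on the hook by its bail: the eye lies 2 to 75 mm behind the middle of the hook's tip, within 12 mm of the hook's plane, 172 to 202 mm above the cabinet's underside; the pan is within 0.2 rad of upright, still (under 0.05 m/s) and free of the gripper (x of pan_eye in the frame of cabinet between 0.002 and 0.075 m and y of pan_eye in the frame of cabinet between -0.012 and 0.012 m and z of pan_eye in the frame of cabinet between 0.172 and 0.202 m and angle between pan_eye's own z axis and vertical below 0.2 rad and linear speed of pan below 0.05 m/s and contact force between pan and cabinet above 0.5 N and contact force between the fingers and pan below 0.1 N); the robot touches nothing.
It fails at once if the pan is pressed against the cabinet or its hook with more than 8 N (contact force between pan and cabinet above 8 N).
It fails at once if the arm or gripper strikes the cabinet (over 5 N) (contact force between the arm and cabinet above 5 N).
It fails at once if the fingers strike the cabinet (over 5 N) (contact force between the fingers and cabinet above 5 N).
It fails at once if a bystander is moved by more than 30 mm (distance of any of cake1_c, cake2_c, tin_c, jar_c, cup_c, brush_grip from where it was at the start of the episode above 0.03 m).
It also fails if it takes over 64 s, if anything falls off the work surface, if the arm or the gripper's body presses on something with over 40 N, if the wrist force passes 120 N, or if a joint passes its speed limit or range.

## Robot

A 7-joint arm with a two-finger parallel gripper is mounted at the origin on the work surface. World frame = base frame: x ahead of the robot, y to its left, z up, the work surface at z = 0. Lengths are in m, angles in rad, forces in N, time in s.
With the tool pointing down it reaches from about 0.4 to 0.85 m from the base axis. Payload 10.4 kg.
Tool frame: the origin (TCP) lies at the very end of the fingers, on their centre line; the grasp point (between the pads) lies 19 mm behind it (manip.tcp_to_grasp is the distance from the TCP to the grasp point, in m); x points along the fingers, y is the direction in which the jaws open and shut, and the axes are right-handed (so a half turn about x gives the same grasp; the last joint's range is limited). The gripper opens to 85 mm and grips with 20 to 120 N. Pads are 22 mm wide; open, the fingers measure 114 mm over their backs; the gripper's body (76 mm by 85 mm) begins 54 mm behind the grasp point. The pads swing forward as they close: fully open they stand 13 mm farther back than shut.
Start: joints at [1.274, 0.332, -0.065, 1.46, 0.022, 1.35, -0.088], TCP at [0.169, -0.602, 0.231] pointing down, gripper open.
Joint ranges: [-2.6, 2.6], [-0.5, 2.12], [-1.47, 1.34], [0.16, 2.42], [-1.27, 4.41], [0.06, 2.06], [-2.6, 2.6]. Speed limits (rad/s): [2.22, 2.22, 2.79, 2.79, 3.14, 3.14, 3.14].

## Interface

Orientations are given as a unit quaternion [x, y, z, w].
In Python, from workcell import manip, cams, hand_in gives the robot as it stands.
- The arm moves only by the shell command python3 -m handwheel 'ROWS' [FORCE]. ROWS is text: rows parted by semicolons, each of 7 numbers parted by spaces: the shift along the tool's x, y, z in mm, then the turn, a rotation vector about the tool's x, y, z in rad, then the finger opening in mm, from 0 to 85.4. A call has 1 to 8 rows; each row shifts and turns the commanded pose from where the row before left it, along the tool's axes as they then stand; what a row does not reach is not made up. A row lasts 1/10 s, in which the tool goes at most 50 mm and 8.59 degrees, less where a joint would pass 70% of its speed; a pose out of reach is approached as far as the arm can. A call with a gripper value outside its range is refused whole. The fingers move at their own pace and stop on an object; FORCE is the grip in N (left out, the last holds). Time passes only in rows, so rows that do not move let the fingers close. It gives the time, the measured TCP pose, the force and the opening at its end, in the units of the state.
- manip.get_obs(): the state, without advancing time (a new reading comes with each control period).
- cams.camera(name): name is "side" or "top" or "wrist"; returns a dict with "color" (480x640x3 uint8, blue, green, red), "depth" (480x640 float32, m along the optical axis (not along the pixel's ray), 0 where there is no reading), "camera_matrix" (3x3 intrinsics, pixels), "distortion" ([k1, k2, p1, p2, k3] as OpenCV has them; the pictures are not rectified), "origin" and "attitude" of the camera in the world; the wrist camera has in their place "T_tool_cam" (4x4, takes a point from camera to tool coordinates, whose origin is the TCP and whose axes are the tool frame's). Camera axes: x right, y down, z forward; pixel columns grow to the right and rows downward; lengths in m; the calibration is good to about 2 mm. A picture is of the moment at which its call begins: read the wrist's pose just before it.
- hand_in(): hands the job in, once; it reports no verdict.
Trained networks look in the newest picture that a camera, given by its name, has taken for a name from the list of things; names that differ only in an ending like _2 or _b are one class to them, and where a whole thing is asked for, a point or a joint stands for the part that bears it (a point fixed in the world has none). Each returns a list of dicts, best first, with "conf" (0 to 1); they miss things now and then, are a little off and sometimes report something else, mostly with a low value. They report only what shows in the picture. A call takes as long as a camera call.
- cams.recognise(camera, thing): "box" ([left, top, width, height] in pixels, round what is visible of it).
- cams.outline_of(camera, thing): "region" (480x640 bool, what is visible of it) and "box" ([left, top, width, height] in pixels, round what is visible of it).
The state is a dict: "clock": time; "joint_pos": joint angles; "joint_velocities": joint speeds; "tau": joint torques, N m; "position": TCP position; "ee_rot": TCP orientation; "ft_force": force on the tool from outside, world axes, zero at the start; "torque": the same for the moment, N m; "grip_width": opening from 0.0 (shut) to 1.0 (fully open).
Only numpy, scipy, OpenCV 4.12 (cv2) and the standard library are available. Lean on these libraries where they do the work, as an engineer would, in place of code of your own. Each camera call takes 0.05 s, during which the arm holds its last target.

## Working session

There is one attempt and no reset: what is moved stays moved. The work goes in short steps, Python scripts to look and compute and a shell command to move; the robot and the scene stay as the last step left them, time stands still between calls to the robot, and variables do not carry over. Pictures are saved under pics/ and viewed, and the job is handed in when it is done.

```bash
ls; mkdir -p pics; python3 - <<'E'
from workcell import manip, cams
import cv2
o=manip.get_obs()
for k,v in o.items(): print(k,v)
for n in ["side","top","wrist"]:
    c=cams.camera(n); cv2.imwrite(f"pics/{n}0.png",c["color"])
    print(n,{k:(v if k not in("color","depth") else v.shape) for k,v in c.items()})
    for t in ["cabinet","hook_zone","pan_grip","pan_eye","guard_top","cake1_c","tin_c","jar_c","cup_c","brush_grip"]:
        try: print(t,[(r["box"],round(r["conf"],2)) for r in cams.recognise(n,t)])
        except Exception as e: print(t,e)
print(manip.get_obs()["clock"])
E
```

```text
pics
clock 0.0
joint_pos [ 1.27440399  0.33286432 -0.06467839  1.46097033  0.0215696   1.34987963
 -0.08848383]
joint_velocities [-7.56860634e-05 -5.95303412e-04 -5.05580199e-04  2.80389306e-04
  9.79318589e-04 -1.22028818e-03  7.48414655e-04]
tau [-4.53700004e-04 -6.25431991e+01  4.91280737e-02 -3.91612780e+01
  1.63630379e-02  9.66523105e-03 -1.58382414e-05]
position [ 0.16887874 -0.60135447  0.23050673]
ee_rot [-0.70040629 -0.09699952  0.70057499 -0.09600418]
ft_force [-0.24586446  0.62231752  0.08522948]
torque [-0.06303434  0.03963699 -0.04886645]
grip_width 0.9976028282942639
side {'color': (480, 640, 3), 'depth': (480, 640), 'camera_matrix': array([[462.23265959,   0.        , 311.96955131],
       [  0.        , 462.23265959, 246.85150168],
       [  0.        ,   0.        ,   1.        ]]), 'distortion': array([-0.12300782,  0.        ,  0.        ,  0.        ,  0.        ]), 'origin': array([ 0.20380091, -0.38073486,  0.87238996]), 'attitude': array([ 0.87375896, -0.34394631,  0.11713783, -0.32330319])}
cabinet [([312.9, 127.8, 140.0, 169.2], 0.68)]
hook_zone [([313.3, 13
[... 1542 characters left out ...]
20674,   0.        , 317.77186118],
       [  0.        , 394.51420674, 244.07816424],
       [  0.        ,   0.        ,   1.        ]]), 'distortion': array([-0.07022521,  0.        ,  0.        ,  0.        ,  0.        ]), 'T_tool_cam': array([[ 6.02369159e-04, -3.05015321e-01,  9.52347253e-01,
        -1.42926679e-01],
       [ 9.99999721e-01,  6.04875767e-04, -4.38781771e-04,
         1.92582256e-03],
       [-4.42216613e-04,  9.52347252e-01,  3.05015600e-01,
        -7.91850802e-02],
       [ 0.00000000e+00,  0.00000000e+00,  0.00000000e+00,
         1.00000000e+00]])}
cabinet []
hook_zone []
pan_grip []
pan_eye []
guard_top []
cake1_c []
tin_c []
jar_c []
cup_c []
brush_grip []
1.65
```

View images.

View pics/side0.png

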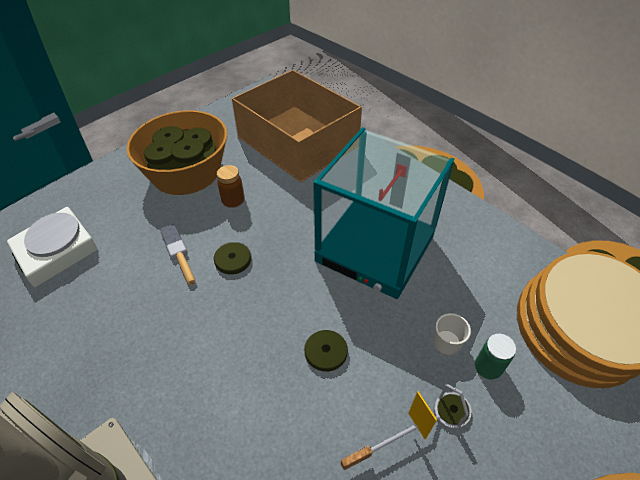

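View pics/top0.png

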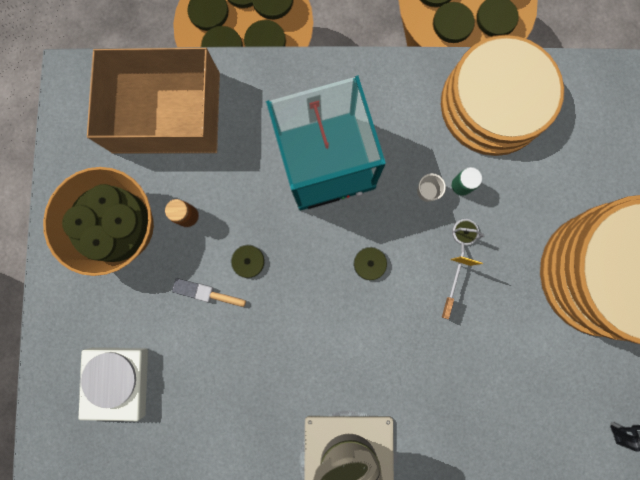

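View pics/wrist0.png

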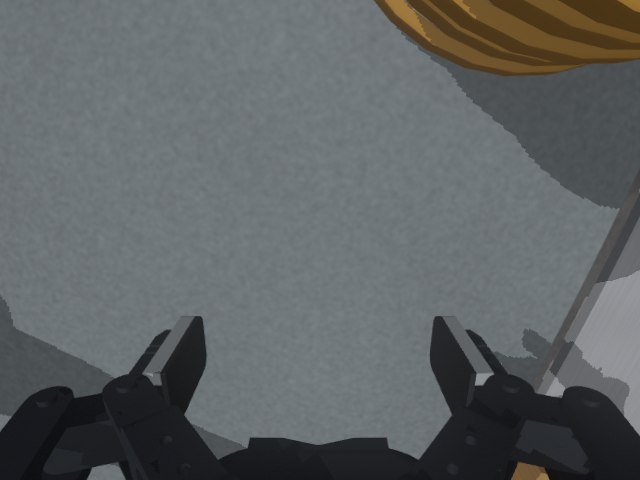

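```bash
cat > h.py <<'E'
import numpy as np, cv2
from scipy.spatial.transform import Rotation as R
from workcell import manip, cams
def pose(c,o=None):
    if 'origin' in c: return R.from_quat(c['attitude']).as_matrix(), np.array(c['origin'])
    Rt=R.from_quat(o['ee_rot']).as_matrix(); T=c['T_tool_cam']
    return Rt@T[:3,:3], Rt@T[:3,3]+o['position']
def grab(n):
    o=manip.get_obs(); c=cams.camera(n); return c,pose(c,o)
def rays(c,uv):
    uv=np.asarray(uv,float).reshape(-1,1,2)
    n=cv2.undistortPoints(uv,c['camera_matrix'],c['distortion']).reshape(-1,2)
    return np.c_[n,np.ones(len(n))]
def cloud(c,P):
    v,u=np.mgrid[0:480,0:640]
    r=rays(c,np.c_[u.ravel(),v.ravel()])
    X=r*c['depth'].reshape(-1,1)
    return (X@P[0].T+P[1]).reshape(480,640,3)
def proj(c,P,X):
    Xc=(np.atleast_2d(X)-P[1])@P[0]
    return cv2.projectPoints(Xc,np.zeros(3),np.zeros(3),c['camera_matrix'],c['distortion'])[0].reshape(-1,2)
def tri(obs):
    # obs list of (c,P,uv)
    A=np.zeros((3,3));b=np.zeros(3)
    L=[]
    for c,P,uv in obs:
        d=P[0]@rays(c,[uv])[0]; d/=np.linalg.norm(d); M=np.eye(3)-np.outer(d,d); A+=M;b+=M@P[1];L.append((d,P[1]))
    X=np.linalg.solve(A,b); return X,[np.linalg.norm((np.eye(3)-np.outer(d,d))@(X-p)) for d,p in L]
E
python3 - <<'E'
from h import *
import pickle
o=manip.get_obs(); print(R.from_quat(o['ee_rot']).as_matrix().round(2))
S={n:grab(n) for n in("side","top")}
pickle.dump(S,open("S0.pkl","wb"))
for n,(c,P) in S.items():
    C=cloud(c,P); h=cv2.cvtColor(c['color'],cv2.COLOR_BGR2HSV); H,Sa,V=[h[...,i].astype(int) for i in range(3)]
    for nm,m in dict(red=((H<8)|(H>172))&(Sa>110)&(V>60),yellow=(H>20)&(H<32)&(Sa>150)&(V>90),teal=(H>85)&(H<98)&(Sa>120)).items():
        m=m&(c['depth']>0); k,l,st,ce=cv2.connectedComponentsWithStats(m.astype(np.uint8))
        for i in range(1,k):
            if st[i,4]>60: 
                p=C[l==i]; print(n,nm,st[i],p.min(0).round(3),p.max(0).round(3),np.median(p,0).round(3))
# upscaled crops
c=S["side"][0]["color"]; 
cv2.imwrite("pics/s_pan.png",cv2.resize(c[370:480,330:490],None,fx=5,fy=5,interpolation=cv2.INTER_CUBIC))
cv2.imwrite("pics/s_cab.png",cv2.resize(c[120:305,300:465],None,fx=3.2,fy=3.2,interpolation=cv2.INTER_CUBIC))
c=S["top"][0]["color"]; 
cv2.imwrite("pics/t_pan.png",cv2.resize(c[210:330,425:495],None,fx=5,fy=5,interpolation=cv2.INTER_CUBIC))
cv2.imwrite("pics/t_cab.png",cv2.resize(c[70:215,260:390],None,fx=4,fy=4,interpolation=cv2.INTER_CUBIC))
E
```

```text
[[ 0.    0.27 -0.96]
 [-0.   -0.96 -0.27]
 [-1.    0.    0.  ]]
side red [379 164  27  36 202] [0.73  0.013 0.244] [0.843 0.059 0.251] [0.809 0.034 0.247]
side yellow [409 392  28  47 652] [ 0.51  -0.32  -0.001] [ 0.583 -0.267  0.142] [ 0.519 -0.294  0.097]
side teal [    0     0    93   210 11141] [ 0.088  0.892 -0.676] [0.71  2.412 0.326] [ 0.431  1.637 -0.155]
side teal [ 314  127  140  172 8883] [ 0.664 -0.074 -0.753] [1.962 1.133 0.255] [0.755 0.046 0.042]
top red [310 101  18  45 107] [0.771 0.056 0.243] [0.876 0.095 0.254] [0.839 0.076 0.248]
top teal [ 267   76  119  134 6700] [ 0.665 -0.091 -0.001] [0.934 0.193 0.259] [0.741 0.053 0.248]
```

View pics/s_pan.png

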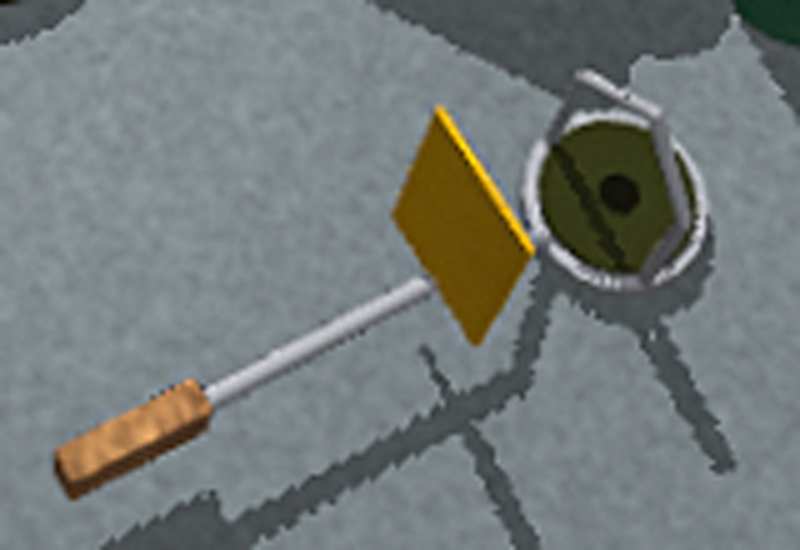

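View pics/s_cab.png

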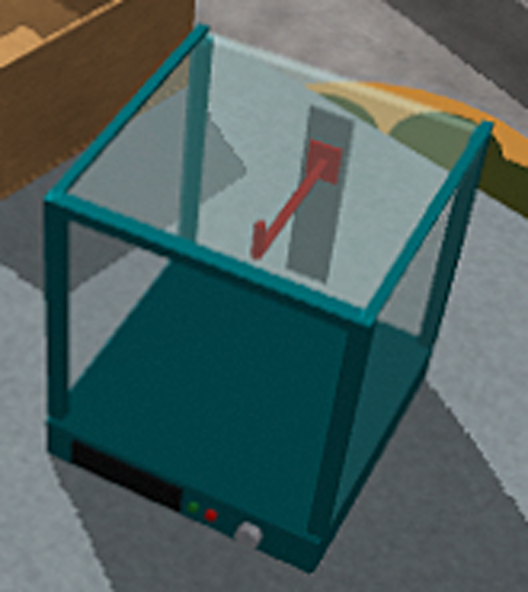

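View pics/t_pan.png

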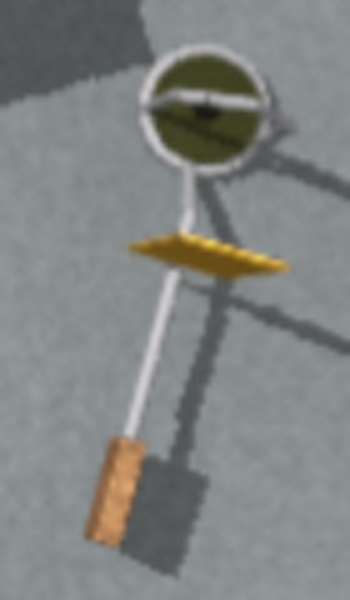

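View pics/t_cab.png

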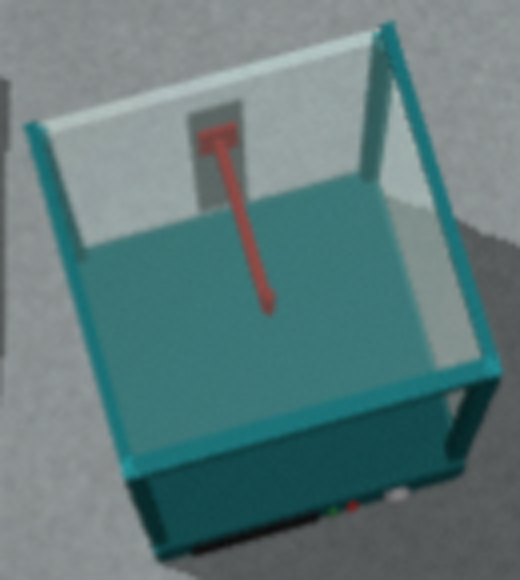

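```bash
cat > cab.py <<'E'
from h import *
import pickle
from scipy.optimize import least_squares
S=pickle.load(open("S0.pkl","rb"))
a=.11
K=np.array([[-a,a,.252],[-a,-a,.252],[a,-a,.252],[a,a,.252]])
uv={"top":np.array([[291.7,187.5],[384,163],[357,76],[268,101]]),"side":np.array([[315.6,181.6],[415,220.6],[453.7,159],[364,128.8]])}
def W(p,X): return X@R.from_euler('z',p[2]).as_matrix().T+[p[0],p[1],0]
def f(p,ns=("top","side")): return np.concatenate([(proj(*S[n],W(p,K))-uv[n]).ravel() for n in ns])
for ns in (("top",),("side",),("top","side")):
    r=least_squares(f,[.75,.05,.25],args=(ns,)); print(ns,r.x.round(4),np.abs(r.fun).max().round(2))
cabp=r.x
E
python3 - <<'E'
from cab import *
print(f(cabp).reshape(-1,2).round(1))
# refine by depth points on roof plane (top cam): outline
c,P=S["top"]; C=cloud(c,P)
m=(C[...,2]>.245)&(C[...,2]<.262)&(abs(C[...,0]-.75)<.25)&(abs(C[...,1]-.05)<.2)
print(cv2.minAreaRect(C[m][:,:2].astype(np.float32)), C[m][:,2].mean())
c,P=S["side"]; C=cloud(c,P)
m=(C[...,2]>.243)&(C[...,2]<.262)&(abs(C[...,0]-.75)<.25)&(abs(C[...,1]-.05)<.2)
print(cv2.minAreaRect(C[m][:,:2].astype(np.float32)), C[m][:,2].mean())
# hook fit
from scipy.spatial import ConvexHull
def boxpts(x0,x1,y0,y1,z0,z1): return np.array([[x,y,z] for x in(x0,x1) for y in (y0,y1) for z in (z0,z1)])
Mk={}
for n in S:
    c,P=S[n]; h=cv2.cvtColor(c['color'],cv2.COLOR_BGR2HSV).astype(int)
    m=((h[...,0]<8)|(h[...,0]>172))&(h[...,1]>90)
    roi=np.zeros((480,640),bool); q=proj(c,P,W(cabp,boxpts(-.02,.09,-.03,.03,.165,.23))); lo=q.min(0).astype(int)-2; hi=q.max(0).astype(int)+3
    roi[lo[1]:hi[1],lo[0]:hi[0]]=1; Mk[n]=(m&roi,lo,hi); print(n,lo,hi,(m&roi).sum())
def render(n,p,h,dx=0,dy=0,s=8):
    c,P=S[n]; m,lo,hi=Mk[n]
    im=np.zeros(((hi-lo)[1]*s,(hi-lo)[0]*s),np.uint8)
    for b in (boxpts(-.004,.004,-.004,.004,h-.008,h+.026),boxpts(-.004,.085,-.004,.004,h-.008,h)):
        q=(proj(c,P,W(p,b+[dx,dy,0]))-lo+.5)*s
        cv2.fillConvexPoly(im,cv2.convexHull(q.astype(np.int32)),255)
    return cv2.resize(im,tuple(int(t) for t in (hi-lo)),interpolation=cv2.INTER_AREA)/255.
def cost(n,p,h,dx=0,dy=0):
    m,lo,hi=Mk[n]; r=render(n,p,h,dx,dy); k=m[lo[1]:hi[1],lo[0]:hi[0]].astype(float)
    # weight ignoring the mounting plate at the back
    w=np.ones_like(k); q=proj(*S[n],W(p,boxpts(.07,.12,-.03,.03,h-.03,h+.03)))-lo
    hh=cv2.convexHull(q.astype(np.int32)); ig=np.zeros(k.shape,np.uint8); cv2.fillConvexPoly(ig,hh,1); w[ig>0]=0
    return (w*np.abs(r-k)).sum()
for n in S:
    L=[]
    for h in np.arange(.172,.204,.002):
        L.append((round(cost(n,cabp,h),1)))
    print(n,L)
best=sorted((sum(cost(n,cabp,h,dx,dy) for n in S),h,dx,dy) for h in np.arange(.174,.202,.002) for dx in np.arange(-.008,.009,.002) for dy in np.arange(-.008,.009,.002))[:12]
for b in best: print(np.round(b,4))
for n in S:
    c,P=S[n]; im=c['color'].copy()
    b=best[0]; m,lo,hi=Mk[n]
    big=cv2.resize(im[lo[1]-10:hi[1]+10,lo[0]-10:hi[0]+10],None,fx=8,fy=8,interpolation=cv2.INTER_NEAREST)
    for bx in (boxpts(-.004,.004,-.004,.004,b[1]-.008,b[1]+.026),boxpts(-.004,.085,-.004,.004,b[1]-.008,b[1])):
        q=((proj(c,P,W(cabp,bx+[b[2],b[3],0]))-lo+10.5)*8).astype(np.int32)
        cv2.polylines(big,[cv2.convexHull(q)],True,(0,255,0),1)
    cv2.imwrite(f"pics/hook_{n}.png",big)
E
```

```text
('top',) [0.8022 0.0599 0.2779] 2.68
('side',) [0.8045 0.0608 0.2806] 2.61
('top', 'side') [0.8031 0.0601 0.2793] 2.52
[[-0.8  2.3]
 [ 1.7  0.4]
 [ 1.2 -2.4]
 [-2.4 -2.2]
 [-2.4  0.7]
 [ 0.4  2.5]
 [ 1.8 -0.9]
 [-0.6 -2.2]]
((0.8020936250686646, 0.061342619359493256), (0.21698179841041565, 0.22081619501113892), 16.52027702331543) 0.24868536039681896
((0.8023983836174011, 0.06275805085897446), (0.2221537083387375, 0.2222192883491516), 16.474008560180664) 0.24798308169389302
side [364 148] [418 213] 222
top [300  92] [343 156] 142
side [np.float64(96.0), np.float64(89.1), np.float64(86.9), np.float64(88.1), np.float64(84.6), np.float64(83.7), np.float64(83.3), np.float64(83.5), np.float64(85.3), np.float64(87.0), np.float64(89.8), np.float64(96.5), np.float64(105.8), np.float64(118.6), np.float64(134.8), np.float64(152.5)]
top [np.float64(48.3), np.float64(48.9), np.float64(49.3), np.float64(53.0), np.float64(52.4), np.float64(53.6), np.float64(55.6), np.float64(58.9), np.float64(60.6), np.float64(62.8), np.float64(65.0), np.float64(67.5), np.float64(70.9), np.float64(74.0), np.float64(78.9), np.float64(82.7)]
[ 9.46e+01  1.80e-01 -8.00e-03  2.00e-03]
[ 9.50627e+01  1.82000e-01 -8.00000e-03  2.00000e-03]
[ 9.72235e+01  1.84000e-01 -8.00000e-03  2.00000e-03]
[ 9.8251e+01  1.8200e-01 -6.0000e-03  2.0000e-03]
[ 9.85333e+01  1.80000e-01 -6.00000e-03  2.00000e-03]
[ 1.001137e+02  1.780000e-01 -8.000000e-03  2.000000e-03]
[ 1.004235e+02  1.840000e-01 -6.000000e-03  2.000000e-03]
[ 1.004275e+02  1.760000e-01 -6.000000e-03  2.000000e-03]
[ 1.008235e+02  1.860000e-01 -8.000000e-03  2.000000e-03]
[ 1.020157e+02  1.760000e-01 -8.000000e-03  2.000000e-03]
[ 1.020588e+02  1.780000e-01 -6.000000e-03  2.000000e-03]
[ 1.039608e+02  1.860000e-01 -6.000000e-03  2.000000e-03]
```

View pics/hook_side.png

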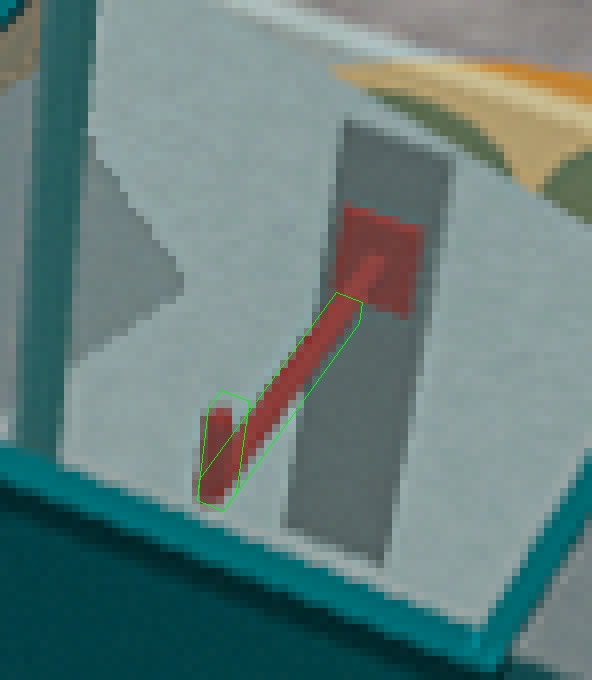

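View pics/hook_top.png

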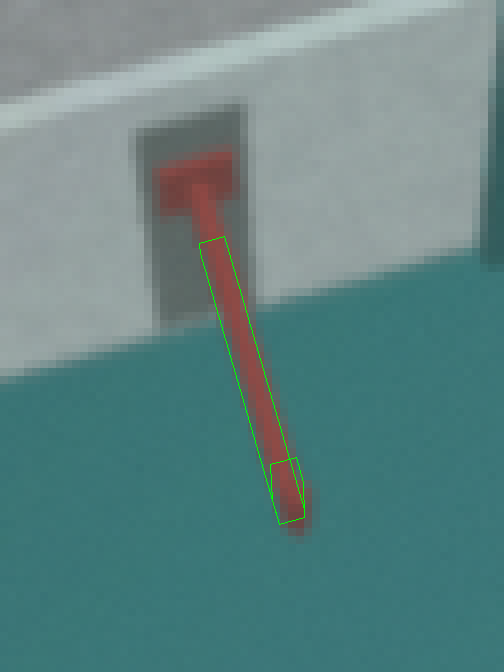

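```bash
python3 - <<'E'
from cab import *
# front-bottom centre of the tip
su=np.array([[211,503]])/8+[354-.5,138-.5]; tu=np.array([[299,533]])/8+[290-.5,82-.5]
X,e=tri([(*S["side"],su[0]),(*S["top"],tu[0])]); print("tip bottom",X,e)
Ri=R.from_euler('z',cabp[2]).as_matrix()
print("cab coords",(X-[cabp[0],cabp[1],0])@Ri)
# side: tip height from pixel length, assuming vertical at X
c,P=S["side"]
for dz in (0,.02,.026,.03,.034,.038): print(dz,(proj(c,P,X+[0,0,dz])[0]-su[0])*8)
print("observed",np.array([219,410])-[211,503])
# mount plate centre / shank far end: side (378,262), top (197,195)
s2=np.array([[376,262]])/8+[353.5,137.5]; t2=np.array([[200,190]])/8+[289.5,81.5]
X2,e2=tri([(*S["side"],s2[0]),(*S["top"],t2[0])]); print("shank root",X2,e2,(X2-[cabp[0],cabp[1],0])@Ri)
# pan points
def pt(n,x,y):
    if n=="side": return np.array([x/5+330-.4,y/5+370-.4])
    return np.array([x/5+425-.4,y/5+210-.4])
for nm,s,t in [("grip near-top corners mid",(62,460),(95,540)),("guard top L",(440,108),(133,246)),("guard top R",(533,252),(286,267)),("apex",(620,97),(210,98))]:
    X,e=tri([(*S["side"],pt("side",*s)),(*S["top"],pt("top",*t))]); print(nm,X.round(4),np.round(e,4))
for n in S:
    c,P=S[n]; C=cloud(c,P); h=cv2.cvtColor(c['color'],cv2.COLOR_BGR2HSV).astype(int)
    m=(h[...,0]>5)&(h[...,0]<20)&(h[...,1]>90)&(h[...,2]>90)
    d=np.linalg.norm(C[...,:2]-[.29,-.28],axis=2)<.12
    m&=d&(C[...,2]>.02)&(C[...,2]<.08); p=C[m]; mt=p[:,2]>.047
    print(n,m.sum(),p.min(0).round(3),p.max(0).round(3)); print(cv2.minAreaRect(p[mt][:,:2].astype(np.float32)),np.median(p[mt][:,2]),p[mt].mean(0))
E
```

```text
('top',) [0.8022 0.0599 0.2779] 2.68
('side',) [0.8045 0.0608 0.2806] 2.61
('top', 'side') [0.8031 0.0601 0.2793] 2.52
tip bottom [0.78609782 0.05599544 0.17813303] [np.float64(0.0008077268614087887), np.float64(0.0008077268614089813)]
cab coords [-0.01748709  0.00072311  0.17813303]
0 [-2.96714462  0.58458881]
0.02 [  3.9015709  -53.80496823]
0.026 [  5.99694542 -70.44053707]
0.03 [  7.40290929 -81.61423808]
0.034 [  8.81616175 -92.85520549]
0.038 [  10.23674625 -104.16396597]
observed [  8 -93]
shank root [0.89188931 0.08690449 0.18194774] [np.float64(0.00013100782469082994), np.float64(0.0001310078246909554)] [0.09272592 0.00127102 0.18194774]
grip near-top corners mid [ 0.3752 -0.2471  0.0512] [0.001 0.001]
guard top L [ 0.5297 -0.2586  0.1196] [0.0095 0.0095]
guard top R [ 0.5114 -0.3205  0.1415] [0.0001 0.0001]
apex [ 0.601  -0.3022  0.0876] [0.0003 0.0003]
side 157 [ 0.374 -0.266  0.048] [ 0.408 -0.244  0.056]
((0.39206627011299133, -0.2552148699760437), (0.012745823711156845, 0.037013355642557144), 73.39700317382812) 0.05231692117708364 [ 0.39062679 -0.25496565  0.0522915 ]
top 99 [ 0.373 -0.268  0.033] [ 0.407 -0.245  0.06 ]
((0.39141038060188293, -0.25614580512046814), (0.01466593611985445, 0.036596838384866714), 73.5439453125) 0.05346978716451911 [ 0.39082428 -0.25623818  0.0534611 ]
```

```bash
python3 - <<'E'
from h import *
import pickle
S=pickle.load(open("S0.pkl","rb"))
for n in S:
    c,P=S[n]; C=cloud(c,P); h=cv2.cvtColor(c['color'],cv2.COLOR_BGR2HSV).astype(int)
    m=(h[...,0]>5)&(h[...,0]<20)&(h[...,1]>90)&(h[...,2]>70)
    m&=(np.linalg.norm(C[...,:2]-[.39,-.255],axis=2)<.12)&(C[...,2]>.02)&(C[...,2]<.08)
    p=C[m]; mt=p[:,2]>.047
    print(n,m.sum(),p.min(0).round(3),p.max(0).round(3),cv2.minAreaRect(p[mt][:,:2].astype(np.float32)),np.median(p[mt][:,2]),p[mt].mean(0))
    m=(h[...,0]>20)&(h[...,0]<32)&(h[...,1]>150)&(h[...,2]>60)&(np.linalg.norm(C[...,:2]-[.52,-.29],axis=2)<.08)&(C[...,2]>.03)
    p=C[m]; print("guard",m.sum(),p.min(0).round(3),p.max(0).round(3),p.mean(0).round(3))
    # bright metallic bail
    m=(np.linalg.norm(C[...,:2]-[.6,-.3],axis=2)<.08)&(C[...,2]>.04)
    p=C[m]; print("bail",m.sum(),p.min(0).round(3),p.max(0).round(3),p.mean(0).round(3)); 
    print(p[np.argsort(-p[:,2])[:6]].round(3))
E
```

```text
side 281 [ 0.373 -0.271  0.027] [ 0.428 -0.244  0.056] ((0.4006144106388092, -0.25785911083221436), (0.013377989642322063, 0.05488874390721321), 73.92086791992188) 0.0521290878743762 [ 0.39989509 -0.25783673  0.05205416]
guard 664 [ 0.51  -0.32   0.037] [ 0.528 -0.267  0.142] [ 0.519 -0.295  0.097]
bail 380 [ 0.52  -0.349  0.041] [ 0.608 -0.266  0.141] [ 0.558 -0.298  0.09 ]
[[ 0.521 -0.292  0.141]
 [ 0.524 -0.281  0.141]
 [ 0.527 -0.271  0.141]
 [ 0.52  -0.298  0.141]
 [ 0.527 -0.274  0.14 ]
 [ 0.521 -0.285  0.14 ]]
top 149 [ 0.373 -0.273  0.033] [ 0.425 -0.245  0.06 ] ((0.3996952772140503, -0.25882089138031006), (0.014944596216082573, 0.053991448134183884), 73.21099090576172) 0.05374207962052535 [ 0.39946845 -0.25863238  0.05356782]
guard 47 [ 0.511 -0.319  0.059] [ 0.526 -0.269  0.145] [ 0.518 -0.297  0.123]
bail 150 [ 0.521 -0.35   0.04 ] [ 0.609 -0.268  0.145] [ 0.563 -0.299  0.086]
[[ 0.523 -0.281  0.145]
 [ 0.521 -0.294  0.143]
 [ 0.521 -0.292  0.142]
 [ 0.526 -0.28   0.141]
 [ 0.528 -0.27   0.141]
 [ 0.526 -0.27   0.14 ]]
```

```bash
cat >> h.py <<'E'
def rows(pos,Rt,N,g,p0=None,R0=None,relrot=None):
    """print N rows from current to target; rotation interpolated by relrot rotvec in tool axes (or log)"""
    o=manip.get_obs()
    p0=o['position'] if p0 is None else p0; R0=R.from_quat(o['ee_rot']) if R0 is None else R0
    rv=(R0.inv()*Rt).as_rotvec() if relrot is None else np.array(relrot)
    out=[]; Rc=R0; pc=np.array(p0,float); st=R.from_rotvec(np.round(rv/N,4))
    for i in range(N):
        tgt=p0+(np.array(pos)-p0)*(i+1)/N
        d=np.round(Rc.as_matrix().T@(tgt-pc)*1000,1)
        pc=pc+Rc.as_matrix()@d/1000; Rc=Rc*st
        out.append(' '.join('%g'%x for x in [*d,*np.round(rv/N,4),g]))
    for i in range(0,N,8): print('; '.join(out[i:i+8]))
    return pc,Rc
def Rtool(yaw,beta):
    f=np.array([np.cos(yaw),np.sin(yaw),0]);u=np.array([0,0,1.])
    x=f*np.sin(beta)-u*np.cos(beta); y=np.cross(u,f); z=np.cross(x,y)
    return R.from_matrix(np.c_[x,y,z])
E
python3 - <<'E'
from h import *
Rt=Rtool(-.288,0)
o=manip.get_obs(); d=(R.from_quat(o['ee_rot']).inv()*Rt).as_rotvec(); print(d)
if d[0]>0: d=d*(1-2*np.pi/np.linalg.norm(d))
print(d)
rows([.366,-.248,.225],Rt,18,60,relrot=d)
E
```

```text
[-2.57978380e+00  2.12079239e-04 -7.30628280e-05]
[-2.57978380e+00  2.12079239e-04 -7.30628280e-05]
0.4 -16 -15.8 -0.1433 0 -0 60; 0.3 -13.5 -18 -0.1433 0 -0 60; 0.4 -10.8 -19.7 -0.1433 0 -0 60; 0.3 -7.9 -21.1 -0.1433 0 -0 60; 0.4 -4.8 -22 -0.1433 0 -0 60; 0.3 -1.7 -22.4 -0.1433 0 -0 60; 0.4 1.6 -22.4 -0.1433 0 -0 60; 0.3 4.8 -22 -0.1433 0 -0 60
0.4 7.9 -21.1 -0.1433 0 -0 60; 0.3 10.8 -19.7 -0.1433 0 -0 60; 0.4 13.5 -18 -0.1433 0 -0 60; 0.3 15.9 -15.9 -0.1433 0 -0 60; 0.4 18.1 -13.4 -0.1433 0 -0 60; 0.3 19.7 -10.7 -0.1433 0 -0 60; 0.4 21.2 -7.8 -0.1433 0 -0 60; 0.3 22 -4.7 -0.1433 0 -0 60
0.4 22.4 -1.5 -0.1433 0 -0 60; 0.3 22.4 1.7 -0.1433 0 -0 60
```

```bash
python3 -m handwheel '0.4 -16 -15.8 -0.1433 0 0 60; 0.3 -13.5 -18 -0.1433 0 0 60; 0.4 -10.8 -19.7 -0.1433 0 0 60; 0.3 -7.9 -21.1 -0.1433 0 0 60; 0.4 -4.8 -22 -0.1433 0 0 60; 0.3 -1.7 -22.4 -0.1433 0 0 60; 0.4 1.6 -22.4 -0.1433 0 0 60; 0.3 4.8 -22 -0.1433 0 0 60' 100
python3 -m handwheel '0.4 7.9 -21.1 -0.1433 0 0 60; 0.3 10.8 -19.7 -0.1433 0 0 60; 0.4 13.5 -18 -0.1433 0 0 60; 0.3 15.9 -15.9 -0.1433 0 0 60; 0.4 18.1 -13.4 -0.1433 0 0 60; 0.3 19.7 -10.7 -0.1433 0 0 60; 0.4 21.2 -7.8 -0.1433 0 0 60; 0.3 22 -4.7 -0.1433 0 0 60'
python3 -m handwheel '0.4 22.4 -1.5 -0.1433 0 0 60; 0.3 22.4 1.7 -0.1433 0 0 60'
python3 - <<'E'
from h import *
o=manip.get_obs(); print(o['joint_pos'].round(3)); 
f=np.array([np.cos(-.288),np.sin(-.288),0]); b=np.radians(30); a=f*np.sin(b)-np.array([0,0,np.cos(b)])
rows(np.array([.400,-.2585,.040])+a*(.019-.09),Rtool(-.288,b),5,60)
E
```

```text
clock: 2.55
position: [0.2569, -0.4437, 0.2286]
ee_rot: [-0.535, -0.462, 0.535, -0.463]
ft_force: [1.0, -0.7, 0.4]
grip_width: 0.702
clock: 3.35
position: [0.3445, -0.2865, 0.2259]
ee_rot: [0.198, 0.679, -0.199, 0.679]
ft_force: [-0.4, 0.5, -0.0]
grip_width: 0.702
clock: 3.55
position: [0.3664, -0.2472, 0.2252]
ee_rot: [0.099, 0.7, -0.1, 0.7]
ft_force: [-0.2, 0.0, 0.6]
grip_width: 0.703
[ 1.031 -0.048 -0.518  1.9   -0.025  1.284  1.808]
24.7 -0.2 -0 0.0011 -0.1046 -0.0002 60; 24.6 -0.3 -2.6 0.0011 -0.1046 -0.0002 60; 24.2 -0.2 -5.2 0.0011 -0.1046 -0.0002 60; 23.6 -0.3 -7.7 0.0011 -0.1046 -0.0002 60; 22.6 -0.2 -10 0.0011 -0.1046 -0.0002 60
```

```bash
python3 -m handwheel '24.7 -0.2 0 0.0011 -0.1046 0 60; 24.6 -0.3 -2.6 0.0011 -0.1046 0 60; 24.2 -0.2 -5.2 0.0011 -0.1046 0 60; 23.6 -0.3 -7.7 0.0011 -0.1046 0 60; 22.6 -0.2 -10 0.0011 -0.1046 0 60; 0 0 0 0 0 0 60'
python3 - <<'E'
from h import *
o=manip.get_obs(); print(o['joint_pos'].round(3)); 
c,P=grab("wrist")
cv2.imwrite("pics/w1.png",c["color"])
C=cloud(c,P); h=cv2.cvtColor(c['color'],cv2.COLOR_BGR2HSV).astype(int)
m=(h[...,0]>5)&(h[...,0]<20)&(h[...,1]>90)&(h[...,2]>70)&(np.linalg.norm(C[...,:2]-[.4,-.26],axis=2)<.1)&(C[...,2]>.01)
p=C[m]; mt=p[:,2]>.046
print(m.sum(),p.min(0).round(3),p.max(0).round(3)); print(cv2.minAreaRect(p[mt][:,:2].astype(np.float32)),np.median(p[mt][:,2]))
f=np.array([np.cos(-.288),np.sin(-.288),0]); b=np.radians(30); a=f*np.sin(b)-np.array([0,0,np.cos(b)])
rows(np.array([.400,-.2585,.040])+a*(.019),Rtool(-.288,b),5,60)
E
```

```text
clock: 4.15
position: [0.3659, -0.2457, 0.1198]
ee_rot: [0.08, 0.526, -0.119, 0.838]
ft_force: [-0.7, -1.1, 0.9]
grip_width: 0.705
[ 1.19  -0.249 -0.527  2.368 -0.507  0.624  2.293]
1844 [ 0.307 -0.302  0.028] [ 0.429 -0.246  0.182]
((0.3653745651245117, -0.2706525921821594), (0.12679937481880188, 0.04012340307235718), 17.486913681030273) 0.05339982937215064
21.5 -0.6 -0.5 -0.0007 -0.0148 -0.0017 60; 21.4 -0.6 -0.7 -0.0007 -0.0148 -0.0017 60; 21.5 -0.5 -1.1 -0.0007 -0.0148 -0.0017 60; 21.4 -0.5 -1.4 -0.0007 -0.0148 -0.0017 60; 21.4 -0.5 -1.8 -0.0007 -0.0148 -0.0017 60
```

View pics/w1.png

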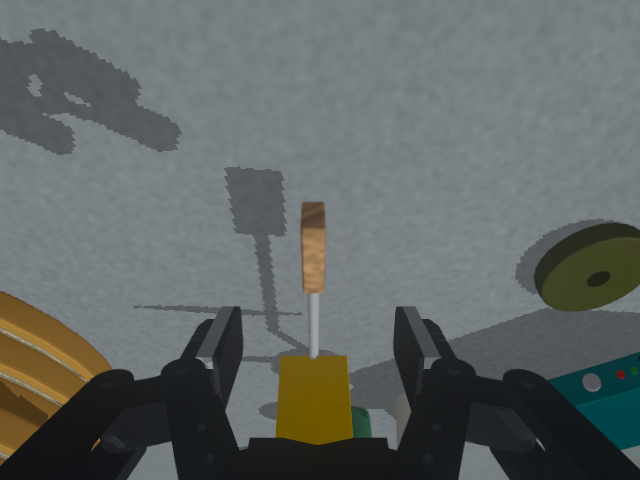

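```bash
python3 - <<'E'
from h import *
c,P=grab("wrist")
C=cloud(c,P); h=cv2.cvtColor(c['color'],cv2.COLOR_BGR2HSV).astype(int)
roi=np.zeros((480,640),bool); roi[190:300,290:335]=1
m=(h[...,0]>5)&(h[...,0]<22)&(h[...,1]>70)&roi&(C[...,2]>.01)
p=C[m]; mt=p[:,2]>.046
print(m.sum(),p.min(0).round(3),p.max(0).round(3)); print(cv2.minAreaRect(p[mt][:,:2].astype(np.float32)),np.median(p[mt][:,2]))
f=np.array([np.cos(-.288),np.sin(-.288),0]); b=np.radians(10); a=f*np.sin(b)-np.array([0,0,np.cos(b)])
rows(np.array([.400,-.2585,.040])+a*(.019-.05),Rtool(-.288,b),4,60)
E
```

```text
2063 [ 0.241 -0.273  0.028] [ 0.43  -0.211  0.216]
((0.334349125623703, -0.23940449953079224), (0.013415680266916752, 0.19522543251514435), 73.39627838134766) 0.05339189662609922
14.7 -0.7 0.8 -0.0002 0.069 -0.0021 60; 14.7 -0.6 1.9 -0.0002 0.069 -0.0021 60; 14.4 -0.6 2.8 -0.0002 0.069 -0.0021 60; 14.3 -0.6 3.9 -0.0002 0.069 -0.0021 60
```

```bash
python3 -m handwheel '14.7 -0.7 0.8 0 0.069 -0.0021 60; 14.7 -0.6 1.9 0 0.069 -0.0021 60; 14.4 -0.6 2.8 0 0.069 -0.0021 60; 14.3 -0.6 3.9 0 0.069 -0.0021 60; 0 0 0 0 0 0 60'
python3 - <<'E'
from h import *
o=manip.get_obs(); print(o['joint_pos'].round(3)); 
f=np.array([np.cos(-.288),np.sin(-.288),0]); b=np.radians(10); a=f*np.sin(b)-np.array([0,0,np.cos(b)])
T=np.array([.400,-.2585,.040])+a*(.019); print(T,Rtool(-.288,b).as_quat())
rows(T,Rtool(-.288,b),3,60)
E
```

```text
clock: 4.75
position: [0.3976, -0.2562, 0.0693]
ee_rot: [0.093, 0.636, -0.108, 0.758]
ft_force: [0.5, -0.4, -0.7]
grip_width: 0.704
[ 1.208  0.111 -0.72   2.136  0.049  0.754  1.75 ]
[ 0.40316343 -0.25943712  0.02128865] [ 0.09224186  0.6361347  -0.10992956  0.75811581]
16.1 -0.5 -0.7 0.0006 -0.0003 -0.0011 60; 16.1 -0.6 -0.8 0.0006 -0.0003 -0.0011 60; 16.2 -0.5 -0.7 0.0006 -0.0003 -0.0011 60
```

```bash
python3 -m handwheel '16.1 -0.5 -0.7 0 0 -0.001 60; 16.1 -0.6 -0.8 0 0 -0.001 60; 16.2 -0.5 -0.7 0 0 -0.001 60; 0 0 0 0 0 0 60; 0 0 0 0 0 0 30; 0 0 0 0 0 0 10; 0 0 0 0 0 0 0; 0 0 0 0 0 0 0' 110
python3 -m handwheel '0 0 0 0 0 0 0; 0 0 0 0 0 0 0; 0 0 0 0 0 0 0'
python3 - <<'E'
from h import *
o=manip.get_obs(); print(o['joint_pos'].round(3),o['position'],o['ee_rot'],o['torque']); 
c,P=grab("wrist");cv2.imwrite("pics/w2.png",c["color"])
E
```

```text
clock: 5.55
position: [0.4006, -0.2595, 0.0223]
ee_rot: [0.091, 0.636, -0.111, 0.758]
ft_force: [0.2, 0.0, 1.3]
grip_width: 0.145
clock: 5.85
position: [0.4005, -0.2594, 0.0218]
ee_rot: [0.092, 0.636, -0.11, 0.758]
ft_force: [-0.8, -0.4, 2.2]
grip_width: 0.149
[ 1.164  0.214 -0.692  2.163  0.17   0.647  1.651] [ 0.40054418 -0.25937104  0.02178261] [ 0.09151441  0.63593964 -0.11034032  0.75830792] [-0.06433272 -0.19945163 -0.01997784]
```

View pics/w2.png

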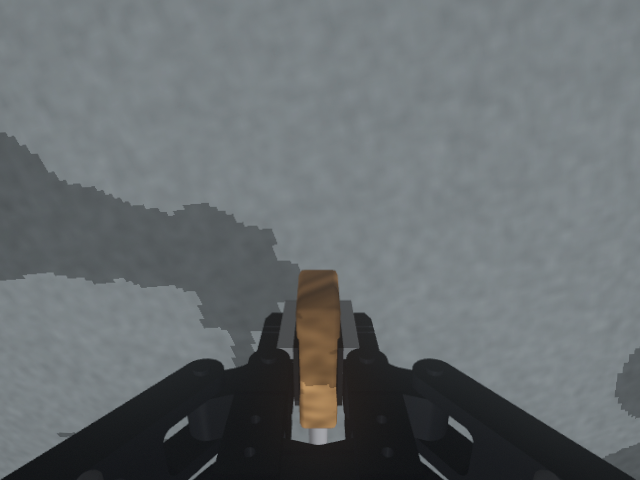

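```bash
cat > plan.py <<'E'
from h import *
import json
O=np.array([.790,.0564,0]); CY=.283
Rc=R.from_euler('z',CY)
# pan in tool, at grasp
Rg=R.from_quat([0.09151441,0.63593964,-0.11034032,0.75830792]); pg=np.array([0.40054418,-0.25937104,0.02178261])
Rp=R.from_euler('z',-.288); eye0=np.array([.400,-.2585,.040])+Rp.apply([.205,0,.060])
E_t=Rg.inv().apply(eye0-pg); Rtp=Rg.inv()*Rp   # eye in tool; pan orientation in tool
try:
    k=json.load(open("corr.json")); E_t=np.array(k["E_t"]); Rtp=R.from_quat(k["Rtp"])
except FileNotFoundError: pass
def pan_pose(o):
    Rt=R.from_quat(o['ee_rot']); return o['position']+Rt.apply(E_t), Rt*Rtp
def incab(X): return Rc.inv().apply(np.asarray(X)-O)
def status(o=None):
    o=manip.get_obs() if o is None else o
    e,Rr=pan_pose(o); g=e+Rr.apply([-.08,0,.04]); gr=e+Rr.apply([-.205,0,-.06])
    ypr=(Rc.inv()*Rr).as_euler('ZYX',degrees=True)
    print("t",round(o['clock'],2),"eye cab mm",(incab(e)*1000).round(1),"guard",(incab(g)*1000).round(1),"grip",(incab(gr)*1000).round(1),"yaw/pitchup/roll",ypr[0].round(2),-ypr[1].round(2),ypr[2].round(2),"F",np.round(o['ft_force'],2),"Fcab",Rc.inv().apply(o['ft_force']).round(2),"M",np.round(o['torque'],2),"w",round(o['grip_width'],3))
def target(ex,ey,ez,pitch,yaw=0):
    Rr=Rc*R.from_euler('ZY',[yaw,-pitch],degrees=True); Rt=Rr*Rtp.inv()
    e=O+Rc.apply(np.array([ex,ey,ez])/1000); return e-Rt.apply(E_t),Rt
E
python3 - <<'E'
from plan import *
status(); print(E_t,Rtp.as_euler('xyz',degrees=True))
o=manip.get_obs(); rows(o['position']+[-.02,0,.15],R.from_quat(o['ee_rot']),8,0)
import pickle
S=pickle.load(open("S0.pkl","rb"))
for n,b in dict(tin=(451.5,166,29.8,29),cup=(416.7,173.3,27.2,26.3)).items():
    C=cloud(*S["top"]); x,y,w,h=map(int,b); q=C[y:y+h,x:x+w].reshape(-1,3); q=q[q[:,2]>.03]; print(n,q.min(0).round(3),q.max(0).round(3))
E
```

```text
t 5.9 eye cab mm [-289.9 -304.3  100. ] guard [-357.2 -261.   140. ] grip [-462.4 -193.5   40. ] yaw/pitchup/roll -32.72 -0.0 0.0 F [-0.73  0.28  3.19] Fcab [-0.63  0.48  3.19] M [-0.11 -0.24 -0.03] w 0.147
[-0.04139904  0.00049659  0.21474293] [  0.18840137 -79.95551628  -0.10129657]
-18.9 -0.7 0.9 0 0 0 0; -18.9 -0.8 0.9 0 0 0 0; -18.8 -0.7 0.9 0 0 0 0; -18.9 -0.7 0.9 0 0 0 0; -18.9 -0.8 0.9 0 0 0 0; -18.9 -0.7 1 0 0 0 0; -18.9 -0.8 0.9 0 0 0 0; -18.8 -0.7 0.9 0 0 0 0
tin [ 0.453 -0.339  0.03 ] [0.762 0.047 1.252]
cup [ 0.453 -0.251  0.031] [0.755 0.047 1.252]
```

```bash
python3 -m handwheel '-6 -0.2 0.3 0 0 0 0; -12 -0.5 0.6 0 0 0 0; -18.9 -0.7 0.9 0 0 0 0; -18.9 -0.7 0.9 0 0 0 0; -18.9 -0.8 0.9 0 0 0 0; -18.9 -0.7 1 0 0 0 0; -18.9 -0.8 0.9 0 0 0 0; -12 -0.5 0.6 0 0 0 0' 120
python3 -m handwheel '0 0 0 0 0 0 0; 0 0 0 0 0 0 0'
python3 - <<'E'
from plan import *
import pickle
status(); o=manip.get_obs(); print(o['joint_pos'].round(3))
S={n:grab(n) for n in("side","top")}
pickle.dump(S,open("S1.pkl","wb"))
e,Rr=pan_pose(o)
for n in S:
    c,P=S[n]; q=proj(c,P,np.array([e,e+Rr.apply([-.08,.028,.04]),e+Rr.apply([-.08,-.028,.04]),e+Rr.apply([-.205,0,-.06]),e+Rr.apply([0,.031,-.031]),e+Rr.apply([0,-.031,-.031])]))
    lo=q.min(0).astype(int)-30; hi=q.max(0).astype(int)+30; lo=np.maximum(lo,0)
    im=c['color'][lo[1]:hi[1],lo[0]:hi[0]]; s=4; im=cv2.resize(im,None,fx=s,fy=s,interpolation=cv2.INTER_CUBIC)
    for p in q: cv2.circle(im,tuple(int(t) for t in (p-lo+.5)*s),3,(255,0,255),1)
    print(n,im.shape,lo); cv2.imwrite(f"pics/lift_{n}.png",im[:600,:800])
E
```

```text
clock: 6.7
position: [0.3836, -0.259, 0.1462]
ee_rot: [0.091, 0.636, -0.11, 0.758]
ft_force: [-0.5, -0.6, -2.0]
grip_width: 0.143
clock: 6.9
position: [0.3836, -0.2591, 0.1446]
ee_rot: [0.092, 0.637, -0.11, 0.758]
ft_force: [0.0, -1.3, -2.2]
grip_width: 0.144
t 6.9 eye cab mm [-306.1 -299.3  222.5] guard [-373.3 -256.1  262.6] grip [-478.6 -188.4  162.8] yaw/pitchup/roll -32.71 -0.09 0.02 F [ 0.03 -1.26 -2.19] Fcab [-0.33 -1.22 -2.19] M [ 0.22  0.63 -0.04] w 0.144
[ 1.271 -0.047 -0.717  2.083 -0.094  0.928  1.886]
side (568, 748, 3) [322 331]
top (596, 400, 3) [430 198]
```

View pics/lift_side.png

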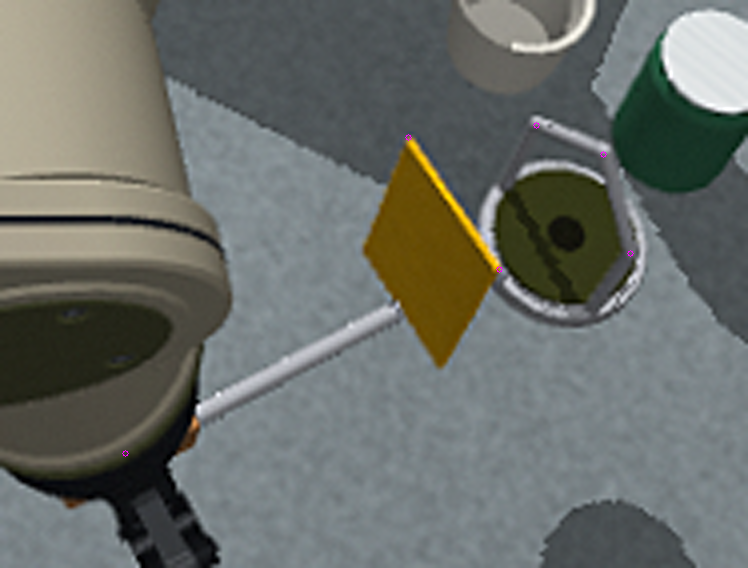

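View pics/lift_top.png

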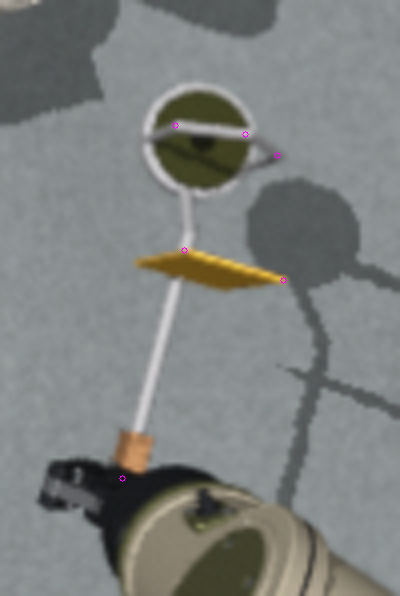

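```bash
python3 - <<'E'
from plan import *
p,Rt=target(-150,0,226,25); print(p)
rows(p,Rt,14,0)
E
```

```text
[ 0.50016469 -0.02859441  0.06879929]
5.9 18.1 2.4 -0.0379 -0.0305 0.0156 0; 6.2 18 2.8 -0.0379 -0.0305 0.0156 0; 6.6 17.7 3.4 -0.0379 -0.0305 0.0156 0; 7 17.5 3.7 -0.0379 -0.0305 0.0156 0; 7.4 17.2 4.3 -0.0379 -0.0305 0.0156 0; 7.7 16.9 4.6 -0.0379 -0.0305 0.0156 0; 8.2 16.6 5.1 -0.0379 -0.0305 0.0156 0; 8.6 16.3 5.4 -0.0379 -0.0305 0.0156 0
9.1 16 5.7 -0.0379 -0.0305 0.0156 0; 9.4 15.5 6.1 -0.0379 -0.0305 0.0156 0; 9.9 15.2 6.4 -0.0379 -0.0305 0.0156 0; 10.3 14.8 6.6 -0.0379 -0.0305 0.0156 0; 10.8 14.4 6.8 -0.0379 -0.0305 0.0156 0; 11.2 13.9 7.1 -0.0379 -0.0305 0.0156 0
```

```bash
python3 -m handwheel '5.9 18.1 2.4 -0.0379 -0.0305 0.0156 0; 6.2 18 2.8 -0.0379 -0.0305 0.0156 0; 6.6 17.7 3.4 -0.0379 -0.0305 0.0156 0; 7 17.5 3.7 -0.0379 -0.0305 0.0156 0; 7.4 17.2 4.3 -0.0379 -0.0305 0.0156 0; 7.7 16.9 4.6 -0.0379 -0.0305 0.0156 0; 8.2 16.6 5.1 -0.0379 -0.0305 0.0156 0; 8.6 16.3 5.4 -0.0379 -0.0305 0.0156 0'
python3 -m handwheel '9.1 16 5.7 -0.0379 -0.0305 0.0156 0; 9.4 15.5 6.1 -0.0379 -0.0305 0.0156 0; 9.9 15.2 6.4 -0.0379 -0.0305 0.0156 0; 10.3 14.8 6.6 -0.0379 -0.0305 0.0156 0; 10.8 14.4 6.8 -0.0379 -0.0305 0.0156 0; 11.2 13.9 7.1 -0.0379 -0.0305 0.0156 0; 0 0 0 0 0 0 0; 0 0 0 0 0 0 0'
cat > look.py <<'E'
from plan import *
import pickle,sys
tag=sys.argv[1]
status(); o=manip.get_obs(); print(o['joint_pos'].round(3))
S={n:grab(n) for n in("side","top")}
pickle.dump(S,open(f"S_{tag}.pkl","wb"))
e,Rr=pan_pose(o); ims=[]
for n in S:
    c,P=S[n]; im=c['color']
    lo,sz=((300,120),(165,150)) if n=="side" else ((260,70),(120,150))
    if len(sys.argv)>2: lo,sz=((300,120),(165,200)) if n=="side" else ((255,70),(140,200))
    s=3 if len(sys.argv)>2 else 4
    pts=[e,e+Rr.apply([-.08,.028,.04]),e+Rr.apply([-.08,-.028,.04]),e+Rr.apply([0,.031,-.031]),e+Rr.apply([0,-.031,-.031])]
    q=proj(c,P,np.array(pts))
    lo=np.array(lo); im=cv2.resize(im[lo[1]:lo[1]+sz[1],lo[0]:lo[0]+sz[0]],None,fx=s,fy=s,interpolation=cv2.INTER_CUBIC)
    for p in q: cv2.circle(im,tuple(int(t) for t in (p-lo+.5)*s),3,(255,0,255),1)
    ims.append(im)
H=max(i.shape[0] for i in ims); ims=[cv2.copyMakeBorder(i,0,H-i.shape[0],0,4,cv2.BORDER_CONSTANT) for i in ims]
out=np.hstack(ims); 
if out.shape[1]>800: out=cv2.resize(out,None,fx=800/out.shape[1],fy=800/out.shape[1])
cv2.imwrite(f"pics/{tag}.png",out); print(out.shape)
E
python3 look.py pre wide
```

```text
clock: 7.8
position: [0.4505, -0.1268, 0.1011]
ee_rot: [0.001, 0.542, 0.025, 0.84]
ft_force: [-0.3, -0.4, -2.1]
grip_width: 0.143
clock: 8.6
position: [0.488, -0.0543, 0.0796]
ee_rot: [-0.051, 0.479, 0.099, 0.871]
ft_force: [0.6, -0.5, -3.4]
grip_width: 0.146
t 8.6 eye cab mm [-162.2  -32.1  229.7] guard [-251.3  -26.7  236.2] grip [-328.5  -20.9   96.1] yaw/pitchup/roll -3.66 22.4 0.49 F [ 0.56 -0.53 -3.38] Fcab [ 0.39 -0.67 -3.38] M [-0.22  1.09  0.02] w 0.146
[ 0.671 -0.06  -0.492  2.383 -0.726  0.367  2.59 ]
(520, 800, 3)
```

View pics/pre.png

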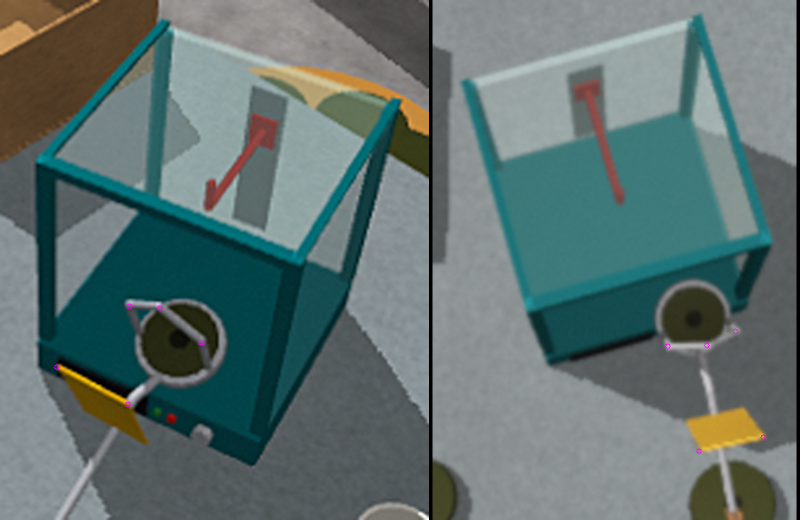

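```bash
python3 - <<'E'
from plan import *
p,Rt=target(-105,0,226,22); print(p)
rows(p,Rt,6,0)
E
```

```text
[ 0.53567477 -0.01826789  0.07697188]
5.3 4.3 7.4 -0.0096 0.0013 0.0046 0; 5.4 4.3 7.4 -0.0096 0.0013 0.0046 0; 5.3 4.1 7.5 -0.0096 0.0013 0.0046 0; 5.4 4.1 7.5 -0.0096 0.0013 0.0046 0; 5.3 4 7.6 -0.0096 0.0013 0.0046 0; 5.4 3.8 7.6 -0.0096 0.0013 0.0046 0
```

```bash
python3 -m handwheel '5.3 4.3 7.4 -0.0096 0.0013 0.0046 0; 5.4 4.3 7.4 -0.0096 0.0013 0.0046 0; 5.3 4.1 7.5 -0.0096 0.0013 0.0046 0; 5.4 4.1 7.5 -0.0096 0.0013 0.0046 0; 5.3 4 7.6 -0.0096 0.0013 0.0046 0; 5.4 3.8 7.6 -0.0096 0.0013 0.0046 0; 0 0 0 0 0 0 0'
python3 - <<'E'
from plan import *
status(); print(manip.get_obs()['joint_pos'].round(3))
p,Rt=target(-105,0,226,22); print(p)
rows(p,Rt,3,0)
E
```

```text
clock: 9.4
position: [0.5365, -0.0185, 0.0775]
ee_rot: [-0.069, 0.479, 0.123, 0.866]
ft_force: [0.3, -0.3, -1.6]
grip_width: 0.14
t 9.4 eye cab mm [-104.4   -0.5  226.7] guard [-193.6   -0.5  233.7] grip [-271.9   -0.4   94.1] yaw/pitchup/roll -0.02 22.07 0.01 F [ 0.26 -0.32 -1.6 ] Fcab [ 0.16 -0.38 -1.6 ] M [-0.25  1.1   0.  ] w 0.14
[ 0.613  0.055 -0.549  2.283 -0.516  0.32   2.378]
[ 0.53567477 -0.01826789  0.07697188]
0 0.1 -0.3 -0.0001 0.0004 0 0; 0 0.2 -0.3 -0.0001 0.0004 0 0; 0 0.1 -0.3 -0.0001 0.0004 0 0
```

```bash
python3 look.py pre2
```

```text
t 9.4 eye cab mm [-104.4   -0.5  226.7] guard [-193.6   -0.5  233.7] grip [-271.9   -0.4   94.1] yaw/pitchup/roll -0.02 22.07 0.01 F [ 0.26 -0.32 -1.6 ] Fcab [ 0.16 -0.38 -1.6 ] M [-0.25  1.1   0.  ] w 0.14
[ 0.613  0.055 -0.549  2.283 -0.516  0.32   2.378]
(418, 800, 3)
```

View pics/pre2.png

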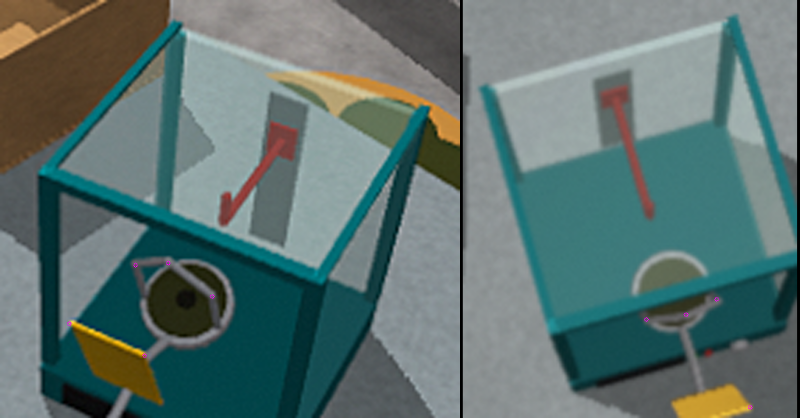

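```bash
python3 - <<'E'
from plan import *
p,Rt=target(-28,1,226,22); rows(p,Rt,7,0)
E
```

```text
5.9 0.3 9.4 -0.0001 0 0.0001 0; 5.9 0.2 9.3 -0.0001 0 0.0001 0; 5.8 0.3 9.4 -0.0001 0 0.0001 0; 5.9 0.2 9.3 -0.0001 0 0.0001 0; 5.9 0.2 9.4 -0.0001 0 0.0001 0; 5.9 0.3 9.3 -0.0001 0 0.0001 0; 5.9 0.2 9.4 -0.0001 0 0.0001 0
```

```bash
python3 -m handwheel '5.9 0.3 9.4 0 0 0 0; 5.9 0.2 9.3 0 0 0 0; 5.9 0.3 9.4 0 0 0 0; 5.9 0.2 9.3 0 0 0 0; 5.9 0.2 9.4 0 0 0 0; 5.9 0.3 9.3 0 0 0 0; 5.9 0.2 9.4 0 0 0 0; 0 0 0 0 0 0 0'
python3 look.py tip
```

```text
clock: 10.3
position: [0.6102, 0.005, 0.0772]
ee_rot: [-0.069, 0.479, 0.123, 0.866]
ft_force: [0.4, -0.8, -2.5]
grip_width: 0.145
t 10.3 eye cab mm [-27.1   1.6 226.4] guard [-116.3    1.5  233.4] grip [-194.6    1.5   93.8] yaw/pitchup/roll 0.01 22.06 0.0 F [ 0.38 -0.8  -2.51] Fcab [ 0.14 -0.87 -2.51] M [-0.3   1.18  0.03] w 0.145
[ 0.427  0.2   -0.452  2.127 -0.217  0.301  2.051]
(418, 800, 3)
```

View pics/tip.png

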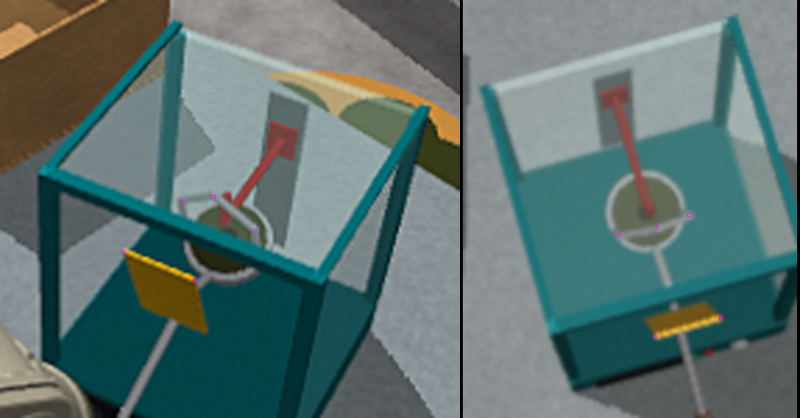

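```bash
python3 - <<'E'
from plan import *
p,Rt=target(17,1.2,226.5,22); rows(p,Rt,10,0)
E
```

```text
2.3 -0 3.9 0 -0 -0 0; 2.4 -0.1 3.8 0 -0 -0 0; 2.3 -0 3.9 0 -0 -0 0; 2.3 -0.1 3.9 0 -0 -0 0; 2.3 -0 3.9 0 -0 -0 0; 2.4 -0.1 3.8 0 -0 -0 0; 2.3 0 3.9 0 -0 -0 0; 2.3 -0 3.9 0 -0 -0 0
2.4 -0.1 3.8 0 -0 -0 0; 2.3 -0 3.9 0 -0 -0 0
```

```bash
python3 -m handwheel '2.3 0 3.9 0 0 0 0; 2.4 -0.1 3.8 0 0 0 0; 2.3 0 3.9 0 0 0 0'; python3 -c "from plan import *;status()"
python3 -m handwheel '2.3 -0.1 3.9 0 0 0 0; 2.3 0 3.9 0 0 0 0'; python3 -c "from plan import *;status()"
python3 -m handwheel '2.4 -0.1 3.8 0 0 0 0; 2.3 0 3.9 0 0 0 0';  python3 -c "from plan import *;status()"
```

```text
clock: 10.7
position: [0.623, 0.0088, 0.0773]
ee_rot: [-0.069, 0.479, 0.123, 0.866]
ft_force: [-0.1, -0.3, -2.2]
grip_width: 0.144
t 10.7 eye cab mm [-13.7   1.7 226.5] guard [-102.8    1.6  233.5] grip [-181.2    1.6   93.9] yaw/pitchup/roll 0.03 22.04 -0.03 F [-0.11 -0.28 -2.2 ] Fcab [-0.18 -0.24 -2.2 ] M [-0.27  1.09 -0.02] w 0.144
clock: 10.9
position: [0.6319, 0.0116, 0.0775]
ee_rot: [-0.069, 0.479, 0.123, 0.866]
ft_force: [-1.0, 0.5, -1.7]
grip_width: 0.144
t 10.9 eye cab mm [ -4.4   2.  226.6] guard [-93.5   1.9 233.7] grip [-171.9    1.8   94.1] yaw/pitchup/roll 0.06 22.03 -0.02 F [-0.95  0.52 -1.74] Fcab [-0.77  0.76 -1.74] M [-0.35  1.08  0.01] w 0.144
clock: 11.1
position: [0.6405, 0.014, 0.0775]
ee_rot: [-0.069, 0.479, 0.123, 0.866]
ft_force: [-0.0, -0.6, -2.3]
grip_width: 0.142
t 11.1 eye cab mm [  4.6   1.9 226.6] guard [-84.5   1.8 233.7] grip [-162.9    1.7   94.1] yaw/pitchup/roll 0.06 22.02 -0.01 F [-0.03 -0.62 -2.29] Fcab [-0.21 -0.58 -2.29] M [-0.26  1.09 -0.  ] w 0.142
```

Passing over the tip without contact; continue to ~+20.

```bash
python3 -m handwheel '2.3 -0.1 3.9 0 0 0 0; 2.3 0 3.9 0 0 0 0; 2.4 -0.1 3.8 0 0 0 0; 2.3 -0.1 3.8 0 0 0 0; 0 0 0 0 0 0 0'
python3 look.py over
```

```text
clock: 11.6
position: [0.6581, 0.0189, 0.078]
ee_rot: [-0.069, 0.479, 0.123, 0.866]
ft_force: [-0.0, 0.3, -1.4]
grip_width: 0.142
t 11.6 eye cab mm [ 22.8   1.7 227.2] guard [-66.4   1.6 234.2] grip [-144.7    1.5   94.6] yaw/pitchup/roll 0.07 22.05 -0.02 F [-0.01  0.3  -1.35] Fcab [ 0.08  0.29 -1.35] M [-0.3   1.12  0.07] w 0.142
[ 0.311  0.282 -0.374  2.017 -0.111  0.318  1.93 ]
(418, 800, 3)
```

View pics/over.png

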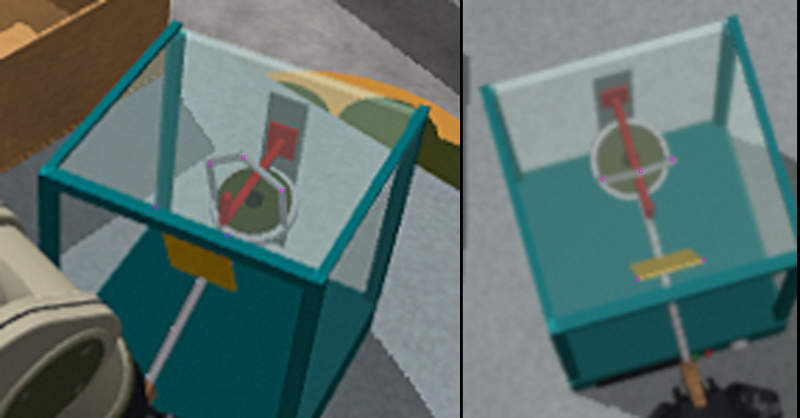

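```bash
python3 - <<'E'
from plan import *
p,Rt=target(22,1.2,203,13); rows(p,Rt,6,0)
E
```

```text
-2.3 -0 -2.8 0.0001 0.0262 -0 0; -2.3 -0.1 -2.8 0.0001 0.0262 -0 0; -2.2 -0 -2.9 0.0001 0.0262 -0 0; -2.1 -0.1 -2.9 0.0001 0.0262 -0 0; -2.1 -0 -3.1 0.0001 0.0262 -0 0; -2 -0.1 -3 0.0001 0.0262 -0 0
```

```bash
python3 -m handwheel '-2.3 0 -2.8 0 0.0262 0 0; -2.3 -0.1 -2.8 0 0.0262 0 0; -2.2 0 -2.9 0 0.0262 0 0; -2.1 -0.1 -2.9 0 0.0262 0 0; -2.1 0 -3.1 0 0.0262 0 0; -2 -0.1 -3 0 0.0262 0 0; 0 0 0 0 0 0 0'
python3 - <<'E'
from plan import *
status(); 
for z in (198,195): 
    p,Rt=target(22,1.2,z,11 if z==198 else 9); rows(p,Rt,3,0)
import time
E
```

```text
clock: 12.4
position: [0.6371, 0.0123, 0.0814]
ee_rot: [-0.079, 0.546, 0.117, 0.826]
ft_force: [0.9, -0.6, -1.4]
grip_width: 0.142
t 12.4 eye cab mm [ 22.2   1.2 203.7] guard [-64.8   1.2 224.6] grip [-164.    1.   99.] yaw/pitchup/roll 0.05 13.04 -0.03 F [ 0.87 -0.61 -1.41] Fcab [ 0.67 -0.83 -1.41] M [-0.27  0.88  0.03] w 0.142
-0.8 0.1 -1.3 0.0003 0.0119 0.0001 0; -0.9 0 -1.2 0.0003 0.0119 0.0001 0; -0.8 0.1 -1.3 0.0003 0.0119 0.0001 0
-2.4 0.1 -2 0.0002 0.0235 0.0001 0; -2.4 0 -2 0.0002 0.0235 0.0001 0; -2.4 0.1 -2.1 0.0002 0.0235 0.0001 0
```

```bash
python3 - <<'E'
from plan import *
p,Rt=target(22,1.2,198,4); rows(p,Rt,6,0)
E
```

```text
-4.8 0 -1 0.0001 0.0263 0.0001 0; -4.9 0 -1.2 0.0001 0.0263 0.0001 0; -4.8 0.1 -1.3 0.0001 0.0263 0.0001 0; -4.7 -0 -1.4 0.0001 0.0263 0.0001 0; -4.7 0 -1.6 0.0001 0.0263 0.0001 0; -4.7 0 -1.6 0.0001 0.0263 0.0001 0
```

```bash
python3 -m handwheel '-4.8 0 -1 0 0.0263 0 0; -4.9 0 -1.2 0 0.0263 0 0; -4.8 0.1 -1.3 0 0.0263 0 0; -4.7 0 -1.4 0 0.0263 0 0'
python3 -c "from plan import *;status()"
python3 -m handwheel '-4.7 0 -1.6 0 0.0263 0 0; -4.7 0 -1.6 0 0.0263 0 0; 0 0 0 0 0 0 0'
python3 - <<'E'
from plan import *
status()
F=[];M=[]
for i in range(4):
    cams.camera("side"); o=manip.get_obs(); F.append(o['ft_force']); M.append(o['torque'])
print(np.mean(F,0),np.mean(M,0),np.std(F,0),np.std(M,0))
p,Rt=target(22,1.2,186,3); rows(p,Rt,8,0)
E
```

```text
clock: 12.8
position: [0.6257, 0.0091, 0.0972]
ee_rot: [-0.085, 0.589, 0.113, 0.796]
ft_force: [0.3, 0.7, -1.7]
grip_width: 0.136
t 12.8 eye cab mm [ 22.2   1.3 199.6] guard [-62.    1.3 229.6] grip [-174.     1.2  115.2] yaw/pitchup/roll 0.02 6.97 -0.01 F [ 0.29  0.73 -1.71] Fcab [ 0.48  0.62 -1.71] M [-0.22  0.77  0.03] w 0.136
clock: 13.1
position: [0.621, 0.0079, 0.1059]
ee_rot: [-0.088, 0.609, 0.111, 0.781]
ft_force: [1.1, -0.9, -2.0]
grip_width: 0.144
t 13.1 eye cab mm [ 22.3   1.4 198.4] guard [-60.3   1.4 232.7] grip [-177.9    1.3  124. ] yaw/pitchup/roll 0.04 4.07 -0.02 F [ 1.14 -0.85 -1.95] Fcab [ 0.86 -1.14 -1.95] M [-0.16  0.74  0.01] w 0.144
[-0.01128201  0.07653016 -1.91144769] [-0.21993562  0.71645225  0.00724423] [0.44849316 0.38527947 0.35400622] [0.01830358 0.00729175 0.003224  ]
0.9 0 -0.4 0 0.0022 -0 0; 0.9 0 -0.3 0 0.0022 -0 0; 0.9 0 -0.4 0 0.0022 -0 0; 0.9 0 -0.3 0 0.0022 -0 0; 0.9 0 -0.4 0 0.0022 -0 0; 0.9 0 -0.3 0 0.0022 -0 0; 0.9 0 -0.4 0 0.0022 -0 0; 0.8 0 -0.3 0 0.0022 -0 0
```

```bash
cat > st.py <<'E'
from plan import *
status()
F=[];M=[]
for i in range(3):
    cams.camera("side"); o=manip.get_obs(); F.append(o['ft_force']); M.append(o['torque'])
print("meanF",np.mean(F,0).round(2),"M",np.mean(M,0).round(3))
E
python3 -m handwheel '0.9 0 -0.4 0 0.0022 0 0; 0.9 0 -0.3 0 0.0022 0 0; 0.9 0 -0.4 0 0.0022 0 0'; python3 st.py
python3 -m handwheel '0.9 0 -0.4 0 0.0022 0 0; 0.9 0 -0.3 0 0.0022 0 0'; python3 st.py
```

```text
clock: 13.6
position: [0.6199, 0.0075, 0.1022]
ee_rot: [-0.088, 0.612, 0.111, 0.778]
ft_force: [0.4, -0.5, -1.8]
grip_width: 0.143
t 13.6 eye cab mm [ 21.9   1.3 193.1] guard [-60.4   1.3 228. ] grip [-178.9    1.2  120.4] yaw/pitchup/roll 0.02 3.59 -0.01 F [ 0.44 -0.51 -1.84] Fcab [ 0.28 -0.61 -1.84] M [-0.19  0.67 -0.02] w 0.143
meanF [-0.37  0.18 -1.92] M [-0.213  0.716 -0.006]
clock: 13.95
position: [0.6198, 0.0075, 0.1005]
ee_rot: [-0.088, 0.613, 0.11, 0.777]
ft_force: [0.6, 0.5, -1.6]
grip_width: 0.14
t 13.95 eye cab mm [ 22.2   1.3 190.5] guard [-60.    1.3 225.8] grip [-179.     1.2  118.7] yaw/pitchup/roll 0.03 3.35 -0.02 F [ 0.58  0.46 -1.63] Fcab [ 0.68  0.28 -1.63] M [-0.22  0.71 -0.01] w 0.14
meanF [ 0.21  0.39 -1.85] M [-0.212  0.693  0.006]
```

```bash

python3 -m handwheel '0.9 0 -0.3 0 0.0022 0 0'; python3 st.py
python3 -m handwheel '0.9 0 -0.3 0 0.0022 0 0'; python3 st.py
```

```text
clock: 14.2
position: [0.6197, 0.0074, 0.0997]
ee_rot: [-0.088, 0.614, 0.11, 0.776]
ft_force: [-0.1, -0.1, -2.0]
grip_width: 0.143
t 14.2 eye cab mm [ 22.3   1.3 189.3] guard [-59.8   1.2 224.7] grip [-179.     1.2  117.8] yaw/pitchup/roll 0.02 3.24 -0.02 F [-0.1  -0.14 -2.05] Fcab [-0.14 -0.1  -2.05] M [-0.19  0.7   0.  ] w 0.143
meanF [-0.07 -0.15 -2.19] M [-0.215  0.676  0.014]
clock: 14.45
position: [0.6197, 0.0074, 0.0988]
ee_rot: [-0.089, 0.615, 0.11, 0.776]
ft_force: [0.8, 0.0, -1.9]
grip_width: 0.147
t 14.45 eye cab mm [ 22.4   1.2 188. ] guard [-59.6   1.2 223.5] grip [-179.     1.2  116.9] yaw/pitchup/roll 0.02 3.11 -0.02 F [ 0.81  0.04 -1.93] Fcab [ 0.79 -0.19 -1.93] M [-0.21  0.7  -0.03] w 0.147
meanF [-0.03 -0.11 -2.56] M [-0.181  0.677  0.022]
```

```bash

python3 -m handwheel '0.9 0 -0.3 0 0.0022 0 0'; python3 st.py
python3 -m handwheel '0.9 0 -0.3 0 0.0022 0 0'; python3 st.py
```

```text
clock: 14.7
position: [0.6196, 0.0073, 0.0978]
ee_rot: [-0.089, 0.616, 0.11, 0.775]
ft_force: [0.2, 1.6, -1.2]
grip_width: 0.143
t 14.7 eye cab mm [ 22.6   1.3 186.6] guard [-59.4   1.2 222.4] grip [-179.     1.2  116. ] yaw/pitchup/roll 0.02 2.99 -0.02 F [ 0.23  1.62 -1.22] Fcab [ 0.67  1.49 -1.22] M [-0.11  0.5   0.1 ] w 0.143
meanF [-0.08  0.25 -1.28] M [-0.143  0.567  0.067]
clock: 14.95
position: [0.6197, 0.0074, 0.0971]
ee_rot: [-0.089, 0.617, 0.11, 0.774]
ft_force: [0.3, 0.0, 0.4]
grip_width: 0.144
t 14.95 eye cab mm [ 22.8   1.3 185.5] guard [-59.1   1.3 221.4] grip [-178.9    1.2  115.2] yaw/pitchup/roll 0.02 2.89 -0.02 F [0.28 0.01 0.44] Fcab [ 0.27 -0.07  0.44] M [-0.03  0.29  0.11] w 0.144
meanF [-0.37  0.39  0.28] M [0.001 0.266 0.099]
```

```bash

python3 - <<'E'
from plan import *
o=manip.get_obs(); e,_=pan_pose(o); e=incab(e)*1000; print(e)
p,Rt=target(e[0],e[1]+.6,e[2]+.2,0.0); rows(p,Rt,5,0)
E
python3 look.py hang1
```

```text
[ 22.84995702   1.36643326 185.426564  ]
-2.2 0.1 -0.4 0.0001 0.0101 0.0001 0; -2.2 0.2 -0.3 0.0001 0.0101 0.0001 0; -2.2 0.1 -0.4 0.0001 0.0101 0.0001 0; -2.2 0.2 -0.4 0.0001 0.0101 0.0001 0; -2.2 0.1 -0.5 0.0001 0.0101 0.0001 0
t 15.1 eye cab mm [ 22.8   1.4 185.4] guard [-59.1   1.3 221.3] grip [-178.9    1.2  115.2] yaw/pitchup/roll 0.03 2.89 -0.02 F [-0.57  0.05  0.26] Fcab [-0.53  0.2   0.26] M [0.04 0.26 0.09] w 0.141
[ 0.178  0.303 -0.274  1.823  0.05   0.805  1.749]
(418, 800, 3)
```

View pics/hang1.png

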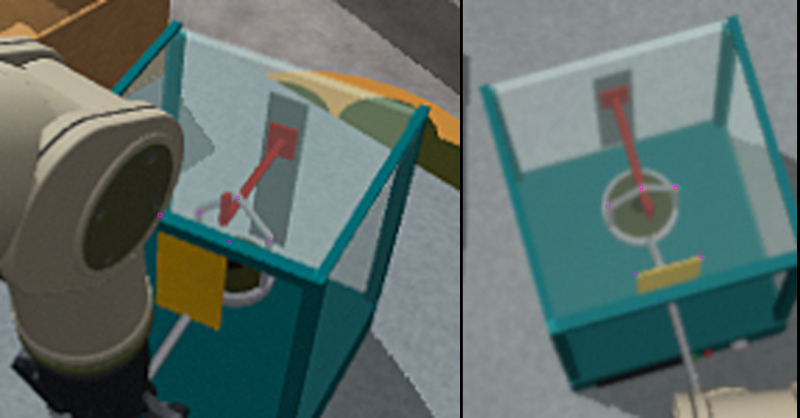

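```bash

python3 -m handwheel '-2.2 0.1 -0.4 0 0.0101 0 0; -2.2 0.2 -0.3 0 0.0101 0 0'; python3 -c "from plan import *;status()"
python3 -m handwheel '-2.2 0.1 -0.4 0 0.0101 0 0; -2.2 0.2 -0.4 0 0.0101 0 0; -2.2 0.1 -0.5 0 0.0101 0 0;0 0 0 0 0 0 0'; python3 st.py
```

```text
clock: 15.4
position: [0.6177, 0.0071, 0.1012]
ee_rot: [-0.09, 0.625, 0.109, 0.768]
ft_force: [-0.9, 0.6, 0.1]
grip_width: 0.141
t 15.4 eye cab mm [ 22.7   1.5 185.3] guard [-58.4   1.5 222.9] grip [-180.5    1.4  119.4] yaw/pitchup/roll 0.01 1.65 -0.02 F [-0.92  0.55  0.12] Fcab [-0.73  0.79  0.12] M [-0.08  0.2   0.02] w 0.141
clock: 15.8
position: [0.6155, 0.0068, 0.1076]
ee_rot: [-0.092, 0.636, 0.108, 0.758]
ft_force: [1.1, -1.0, 0.2]
grip_width: 0.144
t 15.8 eye cab mm [ 22.9   1.9 185.6] guard [-57.1   1.9 225.7] grip [-182.1    1.8  125.8] yaw/pitchup/roll 0.01 -0.04 -0.03 F [ 1.14 -0.98  0.16] Fcab [ 0.83 -1.26  0.16] M [-0.09  0.02 -0.1 ] w 0.144
meanF [ 1.73 -0.13  0.68] M [-0.032 -0.139 -0.137]
```

```bash

python3 -m handwheel '-0.3 -0.3 0 0 0 0 0; 0 0 0 0 0 0 0'; python3 st.py
```

```text
clock: 16.15
position: [0.6153, 0.0066, 0.1075]
ee_rot: [-0.092, 0.636, 0.108, 0.758]
ft_force: [1.6, 0.2, 0.4]
grip_width: 0.143
t 16.15 eye cab mm [ 22.6   1.8 185.6] guard [-57.4   1.8 225.6] grip [-182.4    1.7  125.7] yaw/pitchup/roll 0.02 -0.03 -0.01 F [1.55 0.2  0.36] Fcab [ 1.54 -0.25  0.36] M [-0.05 -0.08 -0.07] w 0.143
meanF [1.59 0.56 0.45] M [-0.003 -0.132 -0.039]
```

```bash

python3 -m handwheel '0 -0.1 0.6 0 0 0 0; 0 0 0 0 0 0 0'; python3 st.py
```

```text
clock: 16.5
position: [0.6154, 0.0066, 0.1072]
ee_rot: [-0.092, 0.637, 0.108, 0.758]
ft_force: [-0.8, -0.5, 0.1]
grip_width: 0.144
t 16.5 eye cab mm [ 22.8   1.6 185.1] guard [-57.1   1.6 225.2] grip [-182.3    1.6  125.5] yaw/pitchup/roll 0.02 -0.1 -0.01 F [-0.84 -0.5   0.06] Fcab [-0.94 -0.24  0.06] M [-0.02  0.26  0.1 ] w 0.144
meanF [-0.84  0.22  0.21] M [-0.07   0.329  0.047]
```

```bash

python3 -m handwheel '0 0 -0.2 0 0 0 0; 0 0 0 0 0 0 0; 0 0 0 0 0 0 11; 0 0 0 0 0 0 13; 0 0 0 0 0 0 16; 0 0 0 0 0 0 20' 20; python3 st.py
python3 look.py rel
```

```text
clock: 17.25
position: [0.6159, 0.0065, 0.1077]
ee_rot: [-0.091, 0.636, 0.108, 0.759]
ft_force: [-0.3, -0.2, 0.2]
grip_width: 0.237
t 17.25 eye cab mm [ 23.1   1.5 185.8] guard [-56.9   1.5 225.8] grip [-181.9    1.4  125.9] yaw/pitchup/roll 0.01 -0.01 -0.02 F [-0.28 -0.2   0.23] Fcab [-0.33 -0.11  0.23] M [-0.06  0.14 -0.04] w 0.237
meanF [0.06 0.08 0.25] M [-0.034  0.216 -0.005]
t 17.4 eye cab mm [ 23.    1.5 185.7] guard [-56.9   1.5 225.8] grip [-182.     1.4  125.8] yaw/pitchup/roll 0.01 -0.03 -0.02 F [0.13 0.18 0.01] Fcab [0.17 0.14 0.01] M [-0.03  0.23 -0.  ] w 0.233
[ 0.165  0.311 -0.269  1.779  0.063  0.891  1.735]
(418, 800, 3)
```

View pics/rel.png

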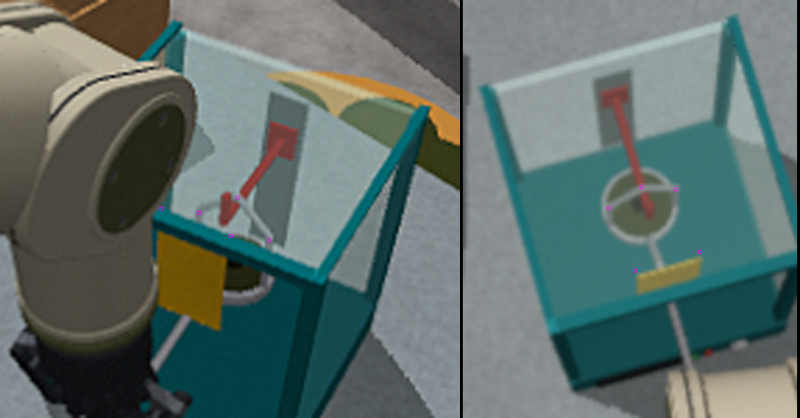

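```bash

python3 -m handwheel '0 0 0 0 0 0 35; 0 0 0 0 0 0 45; 0 0 0 0 0 0 45'
python3 - <<'E'
from h import *
o=manip.get_obs(); print(o['torque'],o['ft_force'],o['grip_width'])
c,P=grab("wrist"); cv2.imwrite("pics/w3.png",c["color"])
E
```

```text
clock: 17.8
position: [0.6156, 0.0065, 0.1075]
ee_rot: [-0.092, 0.636, 0.108, 0.758]
ft_force: [-0.3, 0.0, 0.1]
grip_width: 0.527
[-0.04492807  0.15120435  0.03874266] [-0.29698202  0.03706776  0.13491463] 0.5274578173392235
```

View pics/w3.png

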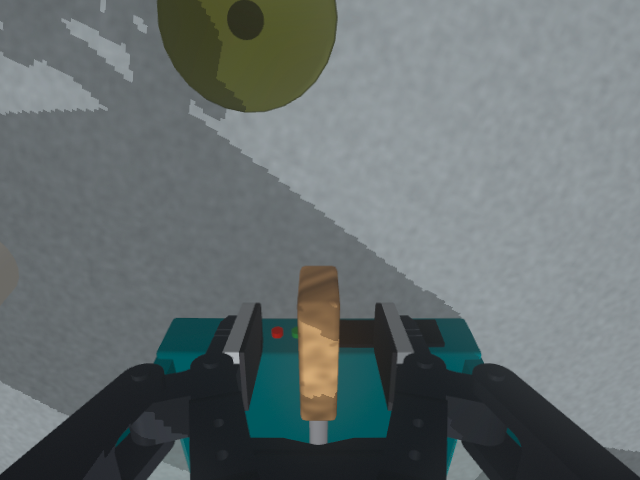

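The grip (col 320, rows 267–420) hangs free, centred between the open pads (inner faces at cols 257 and 385). Next I retract straight back.

```bash

python3 -m handwheel '-5 0 0 0 0 0 45; -10 0 0 0 0 0 45; -15 0 0 0 0 0 45; -18 0 0 0 0 0 45; -20 0 0 0 0 0 45; -20 0 -5 0 0 0 45; -20 0 -20 0 0 0 45; -15 0 -30 0 0 0 45'
python3 -m handwheel '-5 0 -40 0 0 0 45; 0 0 -40 0 0 0 45; 0 0 -30 0 0 0 45; 0 0 0 0 0 0 45'
python3 - <<'E'
from plan import *
import pickle
print(manip.get_obs()['position'])
S={n:grab(n) for n in("side","top")}; pickle.dump(S,open("S_end.pkl","wb"))
S2=grab("top")
d=np.abs(S["top"][0]["color"].astype(int)-S2[0]["color"]); print("motion px",(d>25).sum())
cv2.imwrite("pics/end_side.png",S["side"][0]["color"]); cv2.imwrite("pics/end_top.png",S["top"][0]["color"])
for n in S:
    c,P=S[n]; C=cloud(c,P)
    h=cv2.cvtColor(c['color'],cv2.COLOR_BGR2HSV).astype(int)
    X=(C.reshape(-1,3)-O)@Rc.as_matrix(); X=X.reshape(C.shape)
    m=(h[...,0]>5)&(h[...,0]<22)&(h[...,1]>70)&(X[...,0]<-.11)&(X[...,0]>-.26)&(abs(X[...,1])<.05)&(X[...,2]>.08)&(X[...,2]<.2)
    p=X[m]; 
    if m.sum()>10: print(n,"cork",m.sum(),p.min(0).round(4),p.max(0).round(4),np.median(p,0).round(4))
# bystanders moved?
B=pickle.load(open("S0.pkl","rb"))
for n in S:
    d=np.abs(S[n][0]["color"].astype(int)-B[n][0]["color"]).max(2)>60
    k,l,st,ce=cv2.connectedComponentsWithStats(d.astype(np.uint8)); print(n,[tuple(s) for s in st[1:] if s[4]>40])
E
```

```text
clock: 18.65
position: [0.5434, -0.014, 0.2219]
ee_rot: [-0.092, 0.635, 0.108, 0.759]
ft_force: [-0.1, 0.0, 0.2]
grip_width: 0.526
clock: 19.05
position: [0.4354, -0.0463, 0.2056]
ee_rot: [-0.091, 0.636, 0.106, 0.759]
ft_force: [0.0, -0.3, 0.4]
grip_width: 0.525
[ 0.43542129 -0.04628685  0.20557868]
motion px 905
side cork 254 [-0.2089 -0.0046  0.1037] [-0.1521  0.0093  0.1336] [-0.1845 -0.0009  0.1282]
top cork 133 [-0.2087 -0.006   0.1092] [-0.1544  0.0081  0.1375] [-0.1829  0.0014  0.1302]
side [(np.int32(112), np.int32(129), np.int32(153), np.int32(96), np.int32(5049)), (np.int32(240), np.int32(143), np.int32(39), np.int32(31), np.int32(363)), (np.int32(0), np.int32(166), np.int32(113), np.int32(46), np.int32(1222)), (np.int32(266), np.int32(175), np.int32(22), np.int32(7), np.int32(71)), (np.int32(64), np.int32(181), np.int32(253), np.int32(151), np.int32(11034)), (np.int32(330), np.int32(203), np.int32(68), np.int32(78), np.int32(1096)), (np.int32(7), np.int32(207), np.int32(85), np.int32(70), np.int32(2858)), (np.int32(0), np.int32(265), np.int32(31), np.int32(40), np.int32(74
[... 1089 characters left out ...]
1), np.int32(19), np.int32(71)), (np.int32(366), np.int32(310), np.int32(9), np.int32(48), np.int32(308)), (np.int32(431), np.int32(333), np.int32(4), np.int32(39), np.int32(79)), (np.int32(403), np.int32(337), np.int32(18), np.int32(11), np.int32(69)), (np.int32(367), np.int32(358), np.int32(58), np.int32(122), np.int32(2957)), (np.int32(610), np.int32(425), np.int32(30), np.int32(26), np.int32(530)), (np.int32(335), np.int32(455), np.int32(11), np.int32(11), np.int32(44)), (np.int32(345), np.int32(463), np.int32(23), np.int32(11), np.int32(172)), (np.int32(314), np.int32(467), np.int32(6), np.int32(13), np.int32(44)), (np.int32(328), np.int32(470), np.int32(9), np.int32(10), np.int32(63))]
```

View pics/end_side.png

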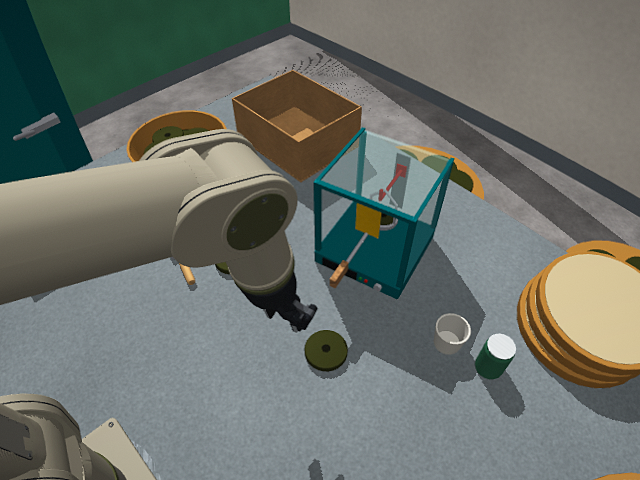

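View pics/end_top.png

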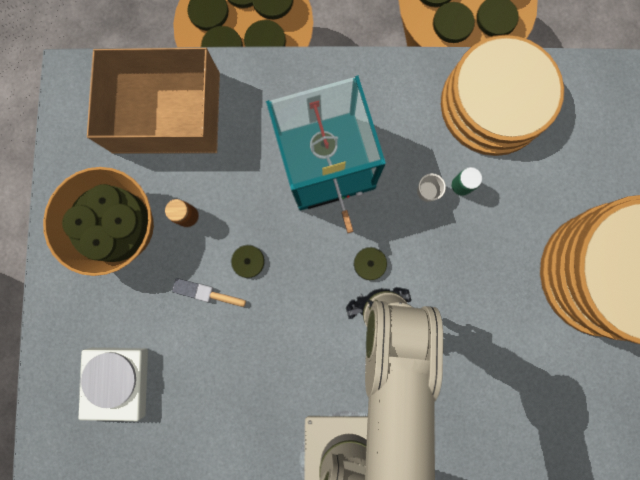

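```bash

python3 -m handwheel '0 0 0 0 0 0 45; 0 0 0 0 0 0 45; 0 0 0 0 0 0 45; 0 0 0 0 0 0 45; 0 0 0 0 0 0 45; 0 0 0 0 0 0 45; 0 0 0 0 0 0 45; 0 0 0 0 0 0 45'
python3 -m handwheel '0 0 0 0 0 0 45; 0 0 0 0 0 0 45; 0 0 0 0 0 0 45; 0 0 0 0 0 0 45; 0 0 0 0 0 0 45; 0 0 0 0 0 0 45; 0 0 0 0 0 0 45; 0 0 0 0 0 0 45'
python3 - <<'E'
from plan import *
A=[grab("side")[0]["color"][190:300,310:430].astype(int)]
import pickle
for i in range(8):
    c,P=grab("side"); A.append(c["color"][190:300,310:430].astype(int))
    if i%2==0:
        C=cloud(c,P); h=cv2.cvtColor(c['color'],cv2.COLOR_BGR2HSV).astype(int); X=((C.reshape(-1,3)-O)@Rc.as_matrix()).reshape(C.shape)
        m=(h[...,0]>5)&(h[...,0]<22)&(h[...,1]>70)&(X[...,0]<-.11)&(X[...,0]>-.26)&(abs(X[...,1])<.05)&(X[...,2]>.08)&(X[...,2]<.2)
        print(X[m].mean(0).round(4))
print([int((abs(a-A[0])>20).any(2).sum()) for a in A])
c,P=grab("side"); C=cloud(c,P); pickle.dump((c,P),open("S_f.pkl","wb"))
h=cv2.cvtColor(c['color'],cv2.COLOR_BGR2HSV).astype(int); X=((C.reshape(-1,3)-O)@Rc.as_matrix()).reshape(C.shape)
m=(h[...,0]>5)&(h[...,0]<22)&(h[...,1]>70)&(X[...,0]<-.11)&(X[...,0]>-.26)&(abs(X[...,1])<.03)&(X[...,2]>.08)&(X[...,2]<.2)
p=X[m]; t=p[p[:,2]>.115]; k=np.polyfit(t[:,0],t[:,2],1); print("cork top slope deg",np.degrees(np.arctan(k[0])), np.degrees(np.arctan(np.polyfit(t[:,0],t[:,1],1)[0])))
print(manip.get_obs()['clock'])
cv2.imwrite("pics/fin.png",cv2.resize(c["color"][120:305,300:465],None,fx=3.2,fy=3.2,interpolation=cv2.INTER_CUBIC))
E
```

```text
clock: 20.0
position: [0.4382, -0.045, 0.2049]
ee_rot: [-0.092, 0.636, 0.108, 0.758]
ft_force: [0.9, -0.4, 0.3]
grip_width: 0.524
clock: 20.8
position: [0.4382, -0.045, 0.2049]
ee_rot: [-0.092, 0.636, 0.108, 0.758]
ft_force: [-0.2, -0.8, 0.8]
grip_width: 0.523
[-0.1839  0.0003  0.1249]
[-0.184   0.0003  0.1247]
[-0.1839  0.0003  0.1246]
[-0.184   0.0003  0.1248]
[0, 0, 0, 0, 0, 0, 0, 0, 0]
cork top slope deg 4.127170097132578 -0.9223417655903852
21.3
```

View pics/fin.png

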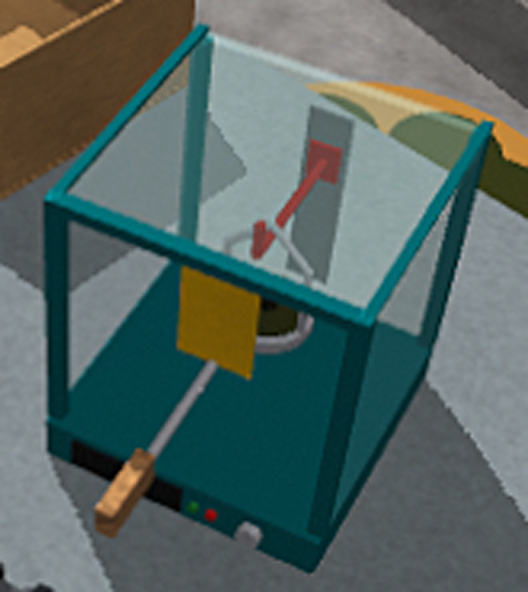

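```bash
python3 -c "
from workcell import hand_in
print(hand_in())"
```

```text
the job is handed in; nothing more can be done
None
```

The pan is hanging by its bail on the hook, and I handed the job in at about 21 s. No verdict is reported.

**What I did**
- I gripped the cork at 110–120 N and lifted it. I carried it pitched 22° up over the hook tip, with the guard about 8 mm below the roof by calculation.
- I then lowered it slowly until I felt the hook at about 187 mm. The hook took the whole weight, about 2.2–2.6 N by my force readings, while I still held the pan. I levelled it, let go and backed away.

**Last checks**
- **Stillness:** nine side pictures showed no pixel change around the pan.
- **Position:** the bail sits behind the tip, with the eye at about x = 23 mm, y = 1.5 mm, z = 186 mm in the cabinet's axes. I worked this out from the arm's pose at release, not from a picture afterwards.
- **Level:** the pan is not perfectly level. The bail end is up about 2.5–4°, or 0.07 rad at most against the 0.2 rad limit.
- **Robot:** it is well clear of the pan and cabinet, with forces at noise level.
- **Bystanders:** the cakes, tin, jar, cup and brush look unmoved in the top picture. The arm hides the jar and parts of the brush and one cake in the side picture.

**Disagreements along the way**
- The cabinet's centre taken from its roof corners was about 13 mm off the hook. I used the hook itself as the reference.
- One transit move fell short at a joint limit, and I made it up with a corrected move.
- The torque reading showed about 0.2 N m after release, which I put down to sensor offset.

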